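Fetch the alignment block from between the bottle and the jar

ROBOT

A 7-joint arm with a two-finger parallel gripper is mounted at the origin on a cart in front of the work surface, level with it; the furniture and walls round the work are solid. World frame = base frame: x ahead of the robot, y to its left, z up, the work surface at z = 0. Lengths are in m, angles in rad, forces in N, time in s.
With the tool pointing down it reaches from about 0.4 to 0.85 m from the base axis. Payload 6.9 kg.
Tool frame: the origin (TCP) lies midway between the tips of the shut fingers; the grasp point (between the pads) lies behind it (ctrl.pinch_z is the z of the grasp point in the tool frame, in m); z points along the fingers, y is the direction in which the jaws open and shut (so a half turn about z gives the same grasp; the last joint's range is limited). The gripper opens to 85 mm and grips with 20 to 120 N. Pads are 22 mm wide; open, the fingers measure 114 mm over their backs; the gripper's body (76 mm by 85 mm) begins 54 mm behind the grasp point. The pads swing forward as they close: fully open they stand 13 mm farther back than shut.
Start: joints at [1.446, 0.507, -0.238, 1.5, 0.126, 1.149, -0.155], TCP at [0.143, -0.608, 0.231] pointing down, gripper open.
Joint ranges: [-3.08, 3.08], [-0.24, 2.05], [-1.43, 1.35], [0, 2.5], [-1.52, 4.66], [0.17, 1.96], [-2.89, 2.89]. Speed limits (rad/s): [2.39, 2.39, 3.14, 3.14, 3.14, 3.14, 3.14].

INTERFACE

Orientations are given as a unit quaternion [w, x, y, z].
In Python, from station import ctrl, get_state, vision, ticket, models gives the robot as it stands. Calls block until the motion is done:
- ctrl.movep(position, orientation): joint-space move of the TCP to a pose.
- ctrl.movel(position, frame=None, max_speed=0.15): straight line of the TCP; frame=None keeps the orientation; max_speed is the mean speed in m/s.
- ctrl.set_joints(angles): joint-space move.
- ctrl.ungrasp() and ctrl.close_gripper(force=None): open the fingers fully, or close them until they stop; force is the grip in N (None keeps the last).
- ctrl.pause(seconds).
- ctrl.ik(position, orientation): joint angles nearest the present ones, or None.
- get_state(): the state.
- vision.grab_frame(name): name is "scene" or "side" or "wrist"; returns (picture, depth): 400x640x3 uint8, blue, green, red; 400x640 float32, m along the optical axis (not along the pixel's ray), 0 where there is no reading.
- vision.camera_info(name): a dict with "mtx" (3x3 intrinsics, pixels), "R" (3x3) and "t" (3): a world point X has camera coordinates R X + t; the wrist camera has in their place "hand_eye" (4x4, takes a point from camera to tool coordinates, whose origin is the TCP and whose axes are the flange's). Camera axes: x right, y down, z forward; pixel columns grow to the right and rows downward; lengths in m; the calibration is good to about 2 mm. A picture is of the moment at which its call begins: read the wrist's pose just before it. camera_info takes no time and is no camera call.
A pose or a line that the arm cannot do raises ctrl.Unreachable and nothing moves.
- ticket.close_job(): hands the job in, once; it reports no verdict.
Trained networks look in the newest picture that a camera, given by its name, has taken for a name from the list of things; names that differ only in an ending like _2 or _b are one class to them, and where a whole thing is asked for, a point or a joint stands for the part that bears it (a point fixed in the world has none). Each returns a list of dicts, best first, with "p" (0 to 1); they miss things now and then, are a little off and sometimes report something else, mostly with a low value. They report only what shows in the picture. A call takes as long as a camera call.
- models.recognise(camera, target): "point" ([column, row] in pixels, amid what is visible of it).
- models.masks_of(camera, target): "mask" (400x640 bool, what is visible of it) and "point" ([column, row] in pixels, amid what is visible of it).
The state is a dict: "time": time; "qpos": joint angles; "qd": joint speeds; "tau": joint torques, N m; "tcp_pos": TCP position; "eef_rot": TCP orientation; "contact_force": force on the tool from outside, world axes, zero at the start; "wrist_torque": the same for the moment, N m; "width": finger opening in m.
Only numpy, scipy, OpenCV 4.12 (cv2) and the standard library are available. Lean on these libraries where they do the work, as an engineer would, in place of code of your own. Each camera call takes 0.05 s, during which the arm holds its last target.

TASK

The alignment block is boxed in on the aluminium tool rest, between a small bottle and a jar. Without tipping them over, set the bottle and the jar aside on the black rubber mat, lay the block flat in the middle of the cork pad with its length along the pad's length, and after that put the bottle and the jar each back upright on the seat of the rest where it stood at the start.

Things in the scene. Friction and masses are not known exactly. Their poses are not given: they have to be found in the camera images.
- block: Bare aluminium alignment block lying flat, 36 x 80 mm, 20 mm high, with two slim pins standing 12 mm above its top near the ends of its length. Origin: centre of its underside; y along its 80 mm length, x across, z up. Loose, about 0.19 kg. Starts on the middle seat of the rest, its length along the rest's x.
- bottle: Small grey plastic bottle with a narrow white cap, upright: 80 mm high, body 40 mm in diameter and straight from 5 to 44 mm height, then a shoulder to the cap (20 mm in diameter, 64 to 80 mm). Origin: centre of its underside; z up. Loose, about 0.10 kg. Starts on one of the two outer seats of the rest.
- jar: Small white jar with a dark metal lid, upright: 56 mm high, body 44 mm in diameter from 5 to 21 mm height, narrower above, the lid 40 mm in diameter from 40 to 56 mm. Origin: centre of its underside; z up. Loose, about 0.12 kg. Starts on the other outer seat of the rest.
- rest: Fixed aluminium plate, 100 (x) x 142 (y) x 4 mm, with three dark flush seats: round ones at y = -45 and +45 mm, the block's oblong one at y = 0 (all x = 0). A cheek, 4 mm thick, 17 mm high, stands at each end of the block's seat (x = -45.5, +45.5 mm). The gaps beside the block, 5 to 7 mm, are too narrow for a finger; bottle and jar can be taken above its top. Origin: centre of underside.
- mat: Fixed black rubber mat with a thin grey border line, 150 x 76 x 3 mm: the side area. Origin: centre of the underside; x along its 150 mm length, z up. Bottle and jar fit on it one behind the other along x. (Behind the work stands a power unit 145 mm high, its front from x, y = 0.57, 0.03 to 0.68, -0.38, the knob 30 mm out.)
- pad: Fixed brown cork pad, 102 x 60 mm, on a steel plate of 112 x 70 mm; its top is 5 mm above the table. Origin: centre of the underside; x along its 112 mm length, z up. (A beam between two posts, 50 mm thick at x, y = 0.31, 0.08 and 0.46, -0.49, crosses 0.51 to 0.55 m above the front edge of the cabinet; a second one is at 0.90 m. Reach in below.)

How it is judged:
By the outcome, as a careful person would: the job done as asked, in the order asked, and still so for the second after the job is handed in, with the robot touching nothing.
It also fails if it takes over 120 s, if anything falls off the work surface, if the arm or the gripper's body presses on something with over 40 N, if the wrist force passes 120 N, or if a joint passes its speed limit or range.

## Working session

There is one attempt and no reset: what is moved stays moved. The work goes in short steps, each a Python script; the robot and the scene stay as the last script left them, time stands still between calls to the robot, and variables do not carry over. Pictures are saved under pics/ and viewed, and the job is handed in when it is done.

```bash
ls -la; mkdir -p pics; python3 - <<'E'
from station import ctrl,get_state,vision,models
import cv2,numpy as np
print(get_state()); print(ctrl.pinch_z)
for n in("scene","side","wrist"):
    p,d=vision.grab_frame(n); cv2.imwrite(f"pics/a_{n}.png",p); 
    i=vision.camera_info(n); print(n,{k:np.round(v,4).tolist() for k,v in i.items()})
    for t in("block","bottle","jar","rest","mat","pad"):
        print(t,[(np.round(r["point"]).tolist(),round(r["p"],2)) for r in models.recognise(n,t)][:3])
E
```

```text
total 12
drwxr-xr-x  3 agent agent 4096 Dec  7 01:49 .
drwxr-xr-x 23 root  root  4096 Dec  7 01:49 ..
drwxr-xr-x  2 agent agent 4096 Dec  7 01:49 pics
{'time': 0.0, 'qpos': array([ 1.44551178,  0.50831278, -0.23755642,  1.50112368,  0.12568056,
        1.14889774, -0.15480644]), 'qd': array([ 0.00118946, -0.00013236,  0.00047886, -0.00017375,  0.00104222,
        0.00043076, -0.00019445]), 'tau': array([ 1.15269668e-03, -6.20602942e+01, -2.18604818e+00, -2.49650592e+01,
        1.27210407e-02,  1.20845626e-02,  4.39363362e-05]), 'tcp_pos': array([ 0.14279657, -0.60795662,  0.23044948]), 'eef_rot': array([-8.70602250e-04,  9.93347617e-01,  1.15150962e-01, -1.02057495e-04]), 'contact_force': array([ 0.05547671, -0.44933315, -0.39984311]), 'wrist_torque': array([-0.03397835,  0.00391193, -0.03340873]), 'width': 0.0855249714484615}
-0.0187
scene {'mtx': [[423.9083, 0.0, 314.5546], [0.0, 423.9083, 199.7953], [0.0, 0.0, 1.0]], 'R': [[-0.9998, 0.0183, -0.0018], [0.011, 0.517, -0.8559], [-0.0148, -0.8558, -0.5172]], 't': [0.5462, 0.1459, 0.6908]}
block [([304.0, 207.0], 0.84)]
bottle [([302.0, 208.0], 0.55)]
jar [([311.0, 184.0], 0.58)]
rest [([330.0, 224.0], 0.77)]
mat [([338.0, 246.0], 0.87)]
pad [([292.0, 185.0], 0.72)]
side {'mtx': [[384.7075, 0.0, 320.3492], [0.0, 384.7075, 196.8466], [0.0, 0.0, 1.0]], 'R': [[-0.9205, -0.3907, 0.0102], [-0.2948, 0.6768, -0.6746], [0.2567, -0.624, -0.7381]], 't': [0.4083, 0.3529, 0.5848]}
block [([328.0, 207.0], 0.57)]
bottle [([313.0, 214.0], 0.72)]
jar [([329.0, 190.0], 0.81), ([324.0, 170.0], 0.41)]
rest [([329.0, 220.0], 0.64), ([330.0, 190.0], 0.39)]
mat [([316.0, 258.0], 0.77)]
pad [([324.0, 171.0], 0.95)]
wrist {'mtx': [[348.1334, 0.0, 320.3707], [0.0, 348.1334, 202.0713], [0.0, 0.0, 1.0]], 'hand_eye': [[0.0008, -0.9536, -0.301, 0.0764], [1.0, 0.0006, 0.0008, -0.0002], [-0.0006, -0.301, 0.9536, -0.1422], [0.0, 0.0, 0.0, 1.0]]}
block []
bottle []
jar []
rest []
mat []
pad []
```

View pics/a_scene.png

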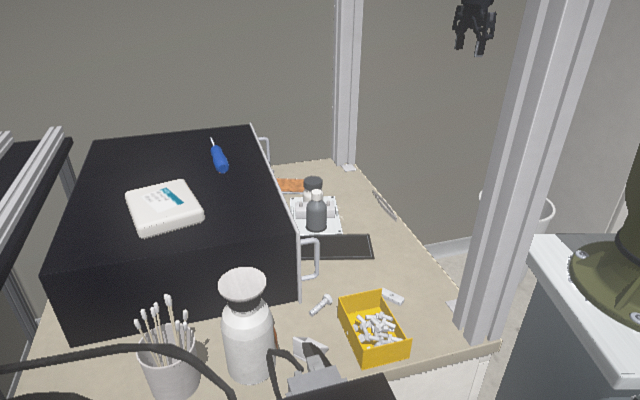

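View pics/a_side.png

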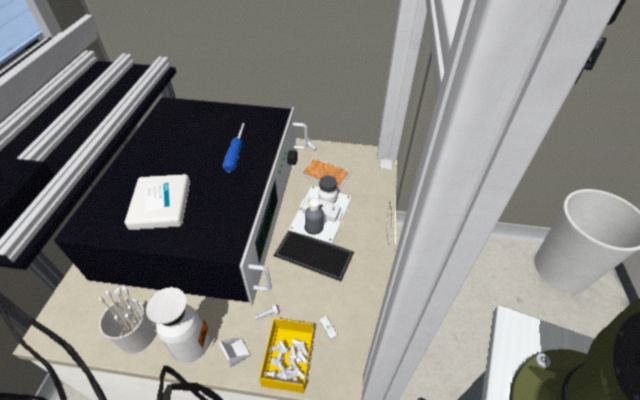

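View pics/a_wrist.png

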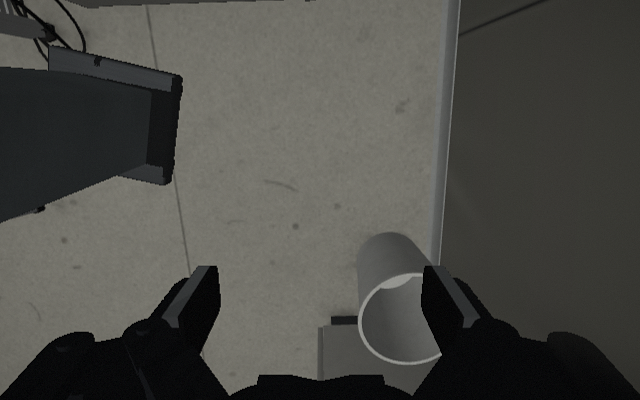

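The scene view shows, front to back, the mat (338,246), the rest with the bottle (316,212) and the jar (313,187), and the pad (291,186), all in front of the black power unit. The side view agrees. Next I'll get coarse 3D from depth and zoomed crops.

```bash
cat > h.py <<'E'
from station import ctrl,get_state,vision,models,ticket
import cv2,numpy as np
from scipy.spatial.transform import Rotation as Ro
def RT(n,st=None):
    i=vision.camera_info(n)
    if n!="wrist": return np.array(i["mtx"]),np.array(i["R"]),np.array(i["t"]).ravel()
    H=np.array(i["hand_eye"]); st=st or get_state()
    q=np.array(st["eef_rot"]); Rt=Ro.from_quat(q[[1,2,3,0]]).as_matrix(); p=np.array(st["tcp_pos"])
    Rc=Rt@H[:3,:3]; c=Rt@H[:3,3]+p
    return np.array(i["mtx"]),Rc.T,-Rc.T@c
def pts(d,cam,uv):
    K,R,t=cam; uv=np.asarray(uv); z=d[uv[:,1],uv[:,0]]; ok=z>0; uv=uv[ok]; z=z[ok]
    X=np.c_[(uv[:,0]-K[0,2])/K[0,0]*z,(uv[:,1]-K[1,2])/K[1,1]*z,z]
    return (X-t)@R
def onz(cam,uv,z):
    K,R,t=cam; uv=np.asarray(uv,float).reshape(-1,2); r=np.c_[(uv-K[:2,2])/K[0,0],np.ones(len(uv))]@R
    c=-R.T@t; return c+r*((z-c[2])/r[:,2])[:,None]
def proj(cam,X):
    K,R,t=cam; x=np.atleast_2d(X)@R.T+t; x=x@K.T; return x[:,:2]/x[:,2:]
E
python3 - <<'E'
from h import *
for n in("scene","side"):
    p,d=vision.grab_frame(n); cam=RT(n)
    if n=="scene": c=p[160:280,250:410]
    else: c=p[140:290,260:420]
    cv2.imwrite(f"pics/b_{n}.png",cv2.resize(c,None,fx=4.5 if n=="scene" else 4,fy=4.5 if n=="scene" else 4,interpolation=cv2.INTER_CUBIC))
    for t in("block","bottle","jar","rest","mat","pad"):
        for r in models.masks_of(n,t)[:2]:
            v,u=np.nonzero(r["mask"]); P=pts(d,cam,np.c_[u,v])
            print(n,t,round(r["p"],2),len(u),np.round(np.median(P,0),3),np.round(np.percentile(P,[3,97],axis=0),3).tolist())
print(get_state()["time"])
E
```

```text
scene block 0.87 294 [ 0.564 -0.216  0.023] [[0.503, -0.245, 0.006], [0.58, -0.211, 0.033]]
scene block 0.37 711 [ 0.54  -0.173  0.046] [[0.523, -0.188, 0.008], [0.558, -0.166, 0.084]]
scene bottle 0.95 689 [ 0.54  -0.173  0.046] [[0.523, -0.188, 0.01], [0.558, -0.166, 0.084]]
scene jar 0.7 337 [ 0.551 -0.264  0.056] [[0.528, -0.289, 0.02], [0.565, -0.255, 0.062]]
scene rest 0.8 599 [ 0.518 -0.192  0.004] [[0.494, -0.298, 0.003], [0.59, -0.162, 0.016]]
scene mat 0.56 1619 [ 0.498 -0.119  0.003] [[0.442, -0.158, 0.002], [0.565, -0.086, 0.005]]
scene pad 0.77 364 [ 0.594 -0.351  0.005] [[0.569, -0.386, 0.002], [0.622, -0.321, 0.007]]
side block 0.57 441 [ 0.523 -0.23   0.024] [[0.501, -0.258, 0.005], [0.579, -0.201, 0.046]]
side bottle 0.62 514 [ 0.534 -0.178  0.052] [[0.519, -0.195, 0.011], [0.554, -0.168, 0.085]]
side jar 0.69 452 [ 0.54  -0.267  0.05 ] [[0.524, -0.293, 0.014], [0.562, -0.257, 0.061]]
side rest 0.57 982 [ 0.518 -0.199  0.004] [[0.492, -0.298, 0.001], [0.59, -0.164, 0.012]]
side mat 0.81 2222 [ 0.508 -0.123  0.003] [[0.442, -0.16, 0.001], [0.581, -0.089, 0.005]]
side mat 0.33 753 [ 0.587 -0.36   0.005] [[0.529, -0.391, 0.001], [0.632, -0.325, 0.008]]
side pad 0.87 738 [ 0.588 -0.359  0.005] [[0.529, -0.389, 0.002], [0.633, -0.325, 0.007]]
1.75
```

View pics/b_scene.png

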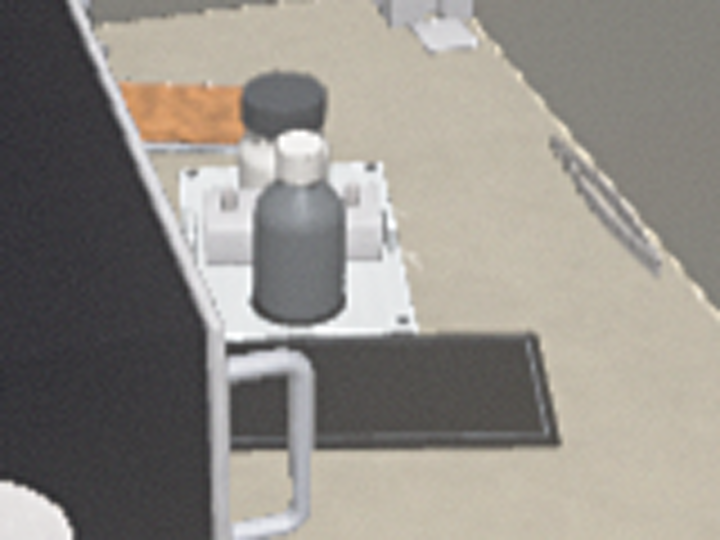

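View pics/b_side.png

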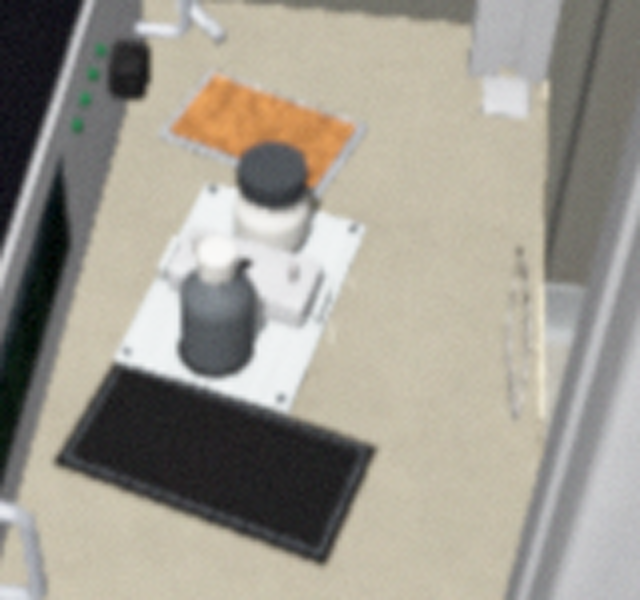

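The bottle is in front on its seat at about (0.54,-0.18), the jar is behind at about (0.54,-0.27), and the block lies between the cheeks. The mat is at (0.51,-0.12), partly behind the unit's handle in the scene view, and the pad is at (0.58,-0.36). The arm has to pass below the beam, so I'll fit its kinematics from `ik` samples to check elbow clearance.

```bash
python3 - <<'E'
from h import *
import time,inspect
print([m for m in dir(ctrl) if not m.startswith('__')])
print(inspect.signature(ctrl.ik))
t=time.time(); q0=get_state()["time"]
rng=np.random.default_rng(0); S=[]
st=get_state()
for k in range(600):
    r=rng.uniform(.35,.75);a=rng.uniform(-1.9,1.0);z=rng.uniform(0.02,.7)
    R=Ro.from_euler('xyz',[np.pi+rng.normal()*.6,rng.normal()*.6,rng.uniform(-2.5,2.5)])
    q=R.as_quat()[[3,0,1,2]]; p=[r*np.cos(a),r*np.sin(a),z]
    j=ctrl.ik(p,q)
    if j is not None: S.append(np.r_[j,p,q])
S=np.array(S); np.save("ik.npy",S); print(S.shape,time.time()-t,get_state()["time"]-q0)
print(S[:,:7].min(0).round(2),S[:,:7].max(0).round(2))
E
```

```text
['Unreachable', 'close_gripper', 'ik', 'movel', 'movep', 'pause', 'pinch_z', 'set_joints', 'ungrasp']
(position, orientation)
(422, 14) 19.31146478652954 0.0
[-1.69 -0.23 -1.41  0.4  -1.52  0.18 -2.88] [2.97 1.47 1.31 2.49 4.51 1.96 2.87]
```

```bash
cat > fit.py <<'E'
import numpy as np
from scipy.optimize import least_squares
from scipy.spatial.transform import Rotation as Ro
S=np.load("ik.npy"); Q=S[:,:7]; P=S[:,7:10]; Rt=Ro.from_quat(S[:,[11,12,13,10]])
def cum(x,Q):
    A=[Ro.from_rotvec(x[3*i:3*i+3]) for i in range(8)]
    C=[Ro.from_matrix(np.repeat(A[0].as_matrix()[None],len(Q),0))]
    for i in range(7): C.append(C[-1]*Ro.from_rotvec(np.c_[0*Q[:,i],0*Q[:,i],Q[:,i]])*A[i+1])
    return C
def res(x,Q,Rt): return (cum(x,Q)[-1].as_matrix()-Rt.as_matrix()).ravel()
best=None; rng=np.random.default_rng(1)
for k in range(40):
    x0=np.concatenate([Ro.random(random_state=rng.integers(1e9)).as_rotvec() for _ in range(8)])
    r=least_squares(res,x0,args=(Q[:100],Rt[:100]),max_nfev=80)
    if best is None or r.cost<best.cost: best=r; print(k,r.cost,flush=True)
    if r.cost<1e-2: break
r=least_squares(res,best.x,args=(Q,Rt)); x=r.x; print(r.cost)
C=cum(x,Q); M=np.concatenate([c.as_matrix() for c in C[:]],2).reshape(len(Q)*3,24)
t,_,rk,sv=np.linalg.lstsq(M,P.ravel(),rcond=1e-8); print(rk,np.abs(M@t-P.ravel()).max())
np.savez("kin.npz",x=x,t=t)
# axes at q=0
C=cum(x,np.zeros((1,7))); p=np.zeros(3)
for i in range(8):
    p=p+C[i].as_matrix()[0]@t[3*i:3*i+3]; print(i+1,p.round(4),C[i].as_matrix()[0][:,2].round(4))
E
timeout 500 python3 fit.py
```

```text
0 161.66986015164306
2 5.290559743759318e-19
1.7910404480916287e-19
17 9.098155562270449e-11
1 [0.     0.     0.1221] [-0.  0. -1.]
2 [ 0.     -0.0027  0.2443] [0. 1. 0.]
3 [-0.     -0.0055  0.5332] [ 0.  0. -1.]
4 [-0.     -0.0148  0.8221] [-0.  1. -0.]
5 [-0.     -0.0241  1.0131] [ 0.  0. -1.]
6 [-0.     -0.0243  1.2041] [-0.  1. -0.]
7 [-0.     -0.0245  1.3838] [ 0. -0. -1.]
8 [-0.     -0.0245  1.5635] [-0.  0.  1.]
```

```bash
cat > plan.py <<'E'
import numpy as np
from scipy.optimize import least_squares
from scipy.spatial import cKDTree
from scipy.spatial.transform import Rotation as Ro
k=np.load("kin.npz"); A=[Ro.from_rotvec(k["x"][3*i:3*i+3]).as_matrix() for i in range(8)]; T=k["t"].reshape(8,3)
LO=np.array([-3.08,-.24,-1.43,0,-1.52,.17,-2.89])+.03; HI=np.array([3.08,2.05,1.35,2.5,4.66,1.96,2.89])-.03
def fk(q):
    R=A[0]; p=A[0]@T[0]; O=[p]
    for i in range(7):
        c,s=np.cos(q[i]),np.sin(q[i]); R=R@np.array([[c,-s,0],[s,c,0],[0,0,1]])@A[i+1]; p=p+R@T[i+1]; O.append(p)
    return R,p,O   # O[1]shoulder O[3]elbow O[5]wrist O[7]tcp
def ik(p,R,seed,reg=1e-3):
    f=lambda q:np.r_[(fk(q)[1]-p)*5,(fk(q)[0]-R).ravel(),reg*(q-seed)]
    r=least_squares(f,np.clip(seed,LO+1e-3,HI-1e-3),bounds=(LO,HI))
    r2=least_squares(lambda q:np.r_[(fk(q)[1]-p)*5,(fk(q)[0]-R).ravel(),1e-7*(q-seed)],r.x,bounds=(LO,HI))
    R_,p_,_=fk(r2.x)
    return r2.x if np.abs(p_-p).max()<5e-4 and np.abs(R_-R).max()<2e-3 else None
def seg(a,b,n): return a+(b-a)*np.linspace(0,1,n)[:,None]
def spheres(q):
    R,p,O=fk(q); s,e,w=O[1],O[3],O[5]; h=p-R[:,2]*.085
    L=[(seg(s,e,14)[3:],.075),(seg(e,w,10),.065),(seg(w,h,6),.055),(seg(h+R[:,1]*.04,p+R[:,1]*.045-R[:,2]*.013,4),.016),(seg(h-R[:,1]*.04,p-R[:,1]*.045-R[:,2]*.013,4),.016),((p+R@np.array([.076,0,-.15]))[None],.03)]
    return np.concatenate([x for x,_ in L]),np.concatenate([np.full(len(x),r) for x,r in L])
a=np.array([.31,.08]);b=np.array([.46,-.49]); n=np.array([b[1]-a[1],a[0]-b[0]]);n/=np.linalg.norm(n); n=-n if n[0]<0 else n
ua=np.array([.57,.03]);ub=np.array([.68,-.38]);un=np.array([-(ub-ua)[1],(ub-ua)[0]]);un/=np.linalg.norm(un); 
try: tree=cKDTree(np.load("cloud.npy"))
except Exception: tree=None
def clear(q,detail=False):
    X,r=spheres(q); d=[]
    for c in(a,b):
        y=np.maximum(np.abs(X[:,:2]-c)-.025,0); d.append(np.linalg.norm(y,axis=1)-r)
    for z in(.53,.90):
        t=np.clip((X[:,:2]-a)@(b-a)/((b-a)@(b-a)),0,1); v=np.abs((X[:,:2]-a)@n); y=np.maximum(np.c_[v-.025,np.abs(X[:,2]-z)-.022],0)
        d.append(np.linalg.norm(y,axis=1)-r)
    over=(X[:,:2]-a)@n>-.12
    d.append(np.where(over,X[:,2]-r,9))
    f=(X[:,:2]-ua)@un   # <0 in front
    y=np.maximum(np.c_[-f if un[0]>0 else f,X[:,2]-.145],0); d.append(np.linalg.norm(y,axis=1)-r)
    d.append(np.where(np.linalg.norm(X[:,:2],axis=1)<.45,X[:,2]-r-.02,9))
    if tree is not None: d.append(tree.query(X,distance_upper_bound=.3)[0].clip(0,.3)-r)
    if detail:
        for i,dd in enumerate(d): j=dd.argmin(); print(i,round(dd[j],3),X[j].round(3),r[j])
    return min(x.min() for x in d)
def path_clear(P,n=20):
    return min(clear(q) for i in range(len(P)-1) for q in seg(np.array(P[i]),np.array(P[i+1]),n))
def down(yaw):  # tool z down, tool x at yaw in world
    return Ro.from_euler('z',yaw).as_matrix()@np.diag([1,-1,-1.])
def rrt(q0,q1,thr=0.0,it=6000,seed=0):
    rng=np.random.default_rng(seed)
    ok=lambda u,v:all(clear(x)>thr for x in seg(u,v,max(2,int(np.abs(v-u).max()/.05)+1)))
    if ok(q0,q1): return [q0,q1]
    Ta=[[q0],[-1]];Tb=[[q1],[-1]];sw=0
    for _ in range(it):
        s=rng.uniform(np.minimum(q0,q1)-.8,np.maximum(q0,q1)+.8).clip(LO,HI)
        N=np.array(Ta[0]); i=np.linalg.norm(N-s,axis=1).argmin(); d=s-N[i]; x=N[i]+d*min(1,.35/np.linalg.norm(d))
        if ok(N[i],x):
            Ta[0].append(x);Ta[1].append(i); M=np.array(Tb[0]); j=np.linalg.norm(M-x,axis=1).argmin(); y=M[j]
            jj=j
            while 1:
                d=x-y; nn=np.linalg.norm(d); z=x if nn<.35 else y+d*.35/nn
                if not ok(y,z): break
                Tb[0].append(z);Tb[1].append(jj);jj=len(Tb[0])-1;y=z
                if nn<.35:
                    pa=[];i=len(Ta[0])-1
                    while i>=0: pa.append(Ta[0][i]);i=Ta[1][i]
                    pb=[];i=jj
                    while i>=0: pb.append(Tb[0][i]);i=Tb[1][i]
                    P=pa[::-1]+pb[1:]
                    if sw: P=P[::-1]
                    for _ in range(200):
                        if len(P)<3:break
                        i,j=sorted(rng.choice(len(P),2,False))
                        if j>i+1 and ok(P[i],P[j]): P=P[:i+1]+P[j:]
                    return P
        Ta,Tb=Tb,Ta;sw^=1
    return None
E
python3 - <<'E'
from h import *
import plan
C=[]
q=np.array(get_state()["qpos"]); R,p,O=plan.fk(q); print(p,get_state()["tcp_pos"])
for o in (O[1],O[3],O[5]): print(o.round(3))
X,r=plan.spheres(q)
for n in("scene","side"):
    im,d=vision.grab_frame(n); u,v=np.meshgrid(np.arange(0,640,2),np.arange(0,400,2)); P=pts(d,RT(n),np.c_[u.ravel(),v.ravel()])
    C.append(P)
C=np.concatenate(C); print(len(C))
k=(np.abs(C[:,0])<1)&(np.abs(C[:,1])<1)&(C[:,2]>.012)&(C[:,2]<1.1); C=C[k]
k=np.linalg.norm(C[:,:2],axis=1)>.22; C=C[k]
from scipy.spatial import cKDTree
XX=np.concatenate([plan.seg(O[1],O[3],40),plan.seg(O[3],O[5],40),plan.seg(O[5],O[7],40)])
k=cKDTree(XX).query(C)[0]>.13; C=C[k]
# voxel + outlier (flying pixels)
t=cKDTree(C); k=np.array([len(x) for x in t.query_ball_point(C,.02)])>=4; C=C[k]
np.save("cloud.npy",C); print(len(C))
for lo,hi in((.012,.2),(.2,.5),(.5,.6),(.6,1.1)):
    m=(C[:,2]>lo)&(C[:,2]<hi); H,xe,ye=np.histogram2d(C[m,0],C[m,1],bins=[np.arange(-.2,1.01,.1),np.arange(-1,1.01,.1)]); print(lo,hi); print(H.astype(int))
E
```

```text
[ 0.14292906 -0.60842241  0.23128411] [ 0.14292906 -0.60842241  0.23128411]
[-0.003 -0.     0.244]
[ 0.021 -0.282  0.748]
[ 0.143 -0.608  0.591]
127486
53786
0.012 0.2
[[   0    0    0    0    0    0    0    0    0    0    0    0    0    0
     0    0    0    0    0    0]
 [   0    0    0    0    0    0    0    0    0    0    0    0    0    0
     0    0    0    0    0    0]
 [   0    0    0    0    0    0    0    0    0    0    0    0    0    0
     0    0    0    0    0    0]
 [   0    0    0    0    0    0    0    0    0    0    0    0    5    0
     0    0    0    0    0    0]
 [ 312    0    0    0    0    0    0    0    0    0  413    2    0    0
     0    0    0    0    0    0]
 [ 287    0    0    0    0    0    0    0    0    0  982  671    0    0
     0    0    0    0    0    0]
 [ 266    0    0    0   12  821    0   10    0    0  482  500   33   30
     0    0    0    0    0    0]
 [ 413  126    0    0    0    0    0  364  289  382 1062  268  722  203
     0    0    0    0    0    0]
 [   1  919    0    0    0    0  297  529  964 1183 2133 2127  389    0
     0    0    0    
[... 3195 characters left out ...]
   0   0
    0   0]
 [  0   0   0   0   0   0   0   0   0   0 230   4   0   0   0   0   0   0
    0   0]
 [  0   0   0   0   0   0   0   0   0   0  75 210   0   0   0   0   0   0
    0   0]
 [  0   0   0   0   0   0   0   0   0   0   0   0   0   0   0   0   0   0
    0   0]
 [  0   0   0   0   0   0   0   0   0   0   0   0   0   0   0   0   0   0
    0   0]
 [  0   0   0   0   0   0   0   0   0   0   0   0   0   0   0   0   0   0
    0   0]
 [  0   0   0   0   0   0   0   0   0   0   0   0   0   0   0   0   0   0
    0   0]
 [  0   0   0   0   0   0   0   0   0   0   0   0   0   0   0   0   0   0
    0   0]
 [  0   0   0   0   0   0   0   0   0   0   0   0   0   0   0   0   0   0
    0   0]]
```

```bash
python3 - <<'E'
import numpy as np, plan
C=np.load("cloud.npy"); f=(C[:,:2]-plan.ua)@plan.un; f=f if plan.un[0]>0 else -f
l=(C[:,:2]-plan.ua)@(plan.ub-plan.ua)/np.linalg.norm(plan.ub-plan.ua)
for s in np.arange(-.1,.5,.02):
    m=(l>s)&(l<s+.02)&(f<-.008)&(f>-.08)&(C[:,2]<.2)
    if m.any(): print(round(s,2),(plan.ua+(plan.ub-plan.ua)/.4245*(s+.01)).round(3),m.sum(),f[m].min().round(3),C[m,2].min().round(3),C[m,2].max().round(3))
# cleaned cloud
k=(C[:,0]>.42)&(C[:,0]<.64)&(C[:,1]>-.41)&(C[:,1]<-.07)&(C[:,2]<.1)&(f<-.055)
np.save("cloud.npy",C[~k]); print(k.sum(), plan.un)
E
cat > sols.py <<'E'
import numpy as np, plan
rng=np.random.default_rng(0)
G={"hov":(.50,-.22,.16),"bot":(.54,-.182,.021),"jar":(.543,-.27,.03),"blk":(.542,-.226,.005),"matA":(.47,-.122,.02),"matB":(.54,-.122,.02),"pad":(.58,-.357,.006)}
for nme,p in G.items():
    for yaw in (0,np.pi/2,np.pi,-np.pi/2):
        best=(-9,None)
        for _ in range(40):
            seed=rng.uniform(plan.LO,plan.HI); q=plan.ik(np.array(p),plan.down(yaw),seed)
            if q is None: continue
            c=plan.clear(q)
            if c>best[0]: best=(c,q)
        print(nme,round(yaw,2),round(best[0],3),None if best[1] is None else best[1].round(2), None if best[1] is None else plan.fk(best[1])[2][3].round(2),flush=True)
E
timeout 560 python3 sols.py
```

```text
-0.1 [0.547 0.117] 86 -0.079 0.012 0.04
-0.08 [0.552 0.098] 78 -0.079 0.012 0.042
-0.06 [0.557 0.078] 31 -0.053 0.013 0.042
-0.04 [0.562 0.059] 96 -0.08 0.013 0.041
-0.02 [0.567 0.04 ] 16 -0.049 0.012 0.017
0.0 [0.573 0.02 ] 119 -0.044 0.017 0.117
0.02 [0.578 0.001] 27 -0.038 0.041 0.116
0.18 [ 0.619 -0.154] 89 -0.08 0.012 0.084
0.2 [ 0.624 -0.173] 18 -0.079 0.017 0.085
0.22 [ 0.63  -0.192] 18 -0.07 0.014 0.026
0.24 [ 0.635 -0.211] 37 -0.079 0.015 0.114
0.26 [ 0.64  -0.231] 13 -0.078 0.016 0.113
0.28 [ 0.645 -0.25 ] 1 -0.009 0.113 0.113
0.3 [ 0.65  -0.269] 1 -0.009 0.114 0.114
0.32 [ 0.656 -0.289] 23 -0.025 0.062 0.088
0.34 [ 0.661 -0.308] 8 -0.024 0.085 0.089
0.4 [ 0.676 -0.366] 57 -0.037 0.039 0.116
650 [0.96584284 0.25912857]
hov 0 -0.02 [ 0.12  0.48  0.37  1.82 -0.22  0.89 -0.98] [ 0.26 -0.05  0.76]
hov 1.57 -0.018 [ 0.08  0.49  0.43  1.82 -0.25  0.89  0.63] [ 0.26 -0.04  0.76]
hov 3.14 -0.015 [ 0.01  0.51  0.55  1.82 -0.33  0.91  2.28] [ 0.28 -0.02  0.75]
hov -1.57 -0.015 [-0.    0.51  0.57  1.82 -0.34  0.91 -2.42] [ 0.28 -0.01  0.75]
bot 0 -0.024 [ 0.1   0.69  0.29  1.89 -0.32 
[... 1159 characters left out ...]
[ 0.96  1.03 -1.4   2.1   1.16  1.17  2.14] [ 0.28 -0.41  0.53]
matB 0 -0.011 [ 0.1   0.66  0.12  1.93 -0.14  0.56 -1.25] [ 0.35 -0.05  0.7 ]
matB 1.57 -0.024 [ 0.24  0.65 -0.1   1.93  0.11  0.56  0.07] [ 0.34 -0.1   0.7 ]
matB 3.14 -0.014 [ 0.13  0.65  0.07  1.93 -0.08  0.56  1.83] [ 0.35 -0.06  0.7 ]
matB -1.57 -0.012 [ 0.1   0.66  0.13  1.93 -0.15  0.56 -2.82] [ 0.35 -0.05  0.7 ]
pad 0 -0.011 [ 1.04  1.04 -1.08  1.57  0.98  1.15 -1.83] [ 0.24 -0.44  0.53]
pad 1.57 -0.001 [ 1.06  1.07 -1.14  1.57  1.03  1.2  -0.29] [ 0.24 -0.45  0.51]
pad 3.14 0.0 [ 1.07  1.08 -1.15  1.57  1.04  1.2   1.28] [ 0.24 -0.45  0.51]
pad -1.57 -0.001 [ 1.07  1.09 -1.17  1.57  1.05  1.22  2.84] [ 0.24 -0.46  0.51]
```

```bash
python3 - <<'E'
import numpy as np, plan
for q in ([ 0.99,1.1,-1.4,1.88,1.16,1.29,.78],[0.96,1.03,-1.4,2.1,1.16,1.17,.57],[1.07,1.08,-1.15,1.57,1.04,1.2,1.28]):
    plan.clear(np.array(q),True); print()
E
python3 - <<'E'
from h import *
p,d=vision.grab_frame("scene"); cv2.imwrite("pics/c.png",cv2.resize(p[0:400,430:640],None,fx=1.5,fy=1.5)[:600])
E
```

```text
0 0.197 [ 0.063 -0.102  0.303] 0.075
1 0.064 [ 0.337 -0.381  0.472] 0.065
2 -0.007 [ 0.365 -0.353  0.46 ] 0.065
3 0.329 [ 0.279 -0.438  0.498] 0.075
4 0.02 [ 0.538 -0.14   0.036] 0.016
5 0.031 [ 0.538 -0.184  0.108] 0.055
6 0.208 [ 0.063 -0.102  0.303] 0.075
7 0.027 [ 0.538 -0.184  0.108] 0.055

0 0.156 [ 0.396 -0.121  0.169] 0.03
1 0.087 [ 0.281 -0.414  0.534] 0.075
2 -0.02 [ 0.365 -0.283  0.465] 0.065
3 0.292 [ 0.281 -0.414  0.534] 0.075
4 0.016 [ 0.473 -0.164  0.032] 0.016
5 0.078 [ 0.472 -0.12   0.104] 0.055
6 0.119 [ 0.396 -0.121  0.169] 0.03
7 0.053 [ 0.428 -0.186  0.413] 0.065

0 0.207 [ 0.053 -0.106  0.305] 0.075
1 -0.001 [ 0.427 -0.401  0.429] 0.065
2 0.002 [ 0.39  -0.412  0.445] 0.065
3 0.336 [ 0.238 -0.455  0.509] 0.075
4 0.002 [ 0.579 -0.402  0.018] 0.016
5 0.037 [ 0.579 -0.358  0.09 ] 0.055
6 0.21 [ 0.053 -0.106  0.305] 0.075
7 0.006 [ 0.465 -0.39   0.412] 0.065
```

View pics/c.png

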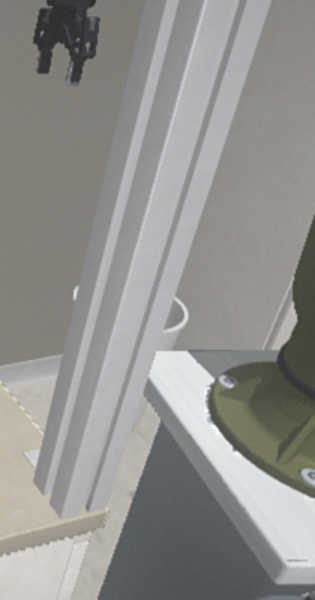

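```bash
cat > p1.py <<'E'
from h import *
import plan
q0=np.array(get_state()["qpos"]); rng=np.random.default_rng(3)
best=(-9,None)
s0=np.array([1.02,1.05,-1.35,1.85,1.15,1.2,.8])
for p in ((.52,-.22,.12),(.53,-.24,.13),(.54,-.25,.11)):
  for _ in range(15):
    q=plan.ik(np.array(p),plan.down(np.pi),s0+rng.normal(size=7)*.25,reg=.01)
    if q is None: continue
    c=plan.clear(q)
    if c>best[0]: best=(c,q,p)
print(best); plan.clear(best[1],True)
print(plan.clear(q0)); 
for thr in (.01,.0,-.01):
    if thr>=best[0]: continue
    P=plan.rrt(q0,best[1],thr=thr,it=3000)
    if P: break
print(thr,len(P) if P else None)
for q in P: print(q.round(3).tolist(),[x.round(2).tolist() for x in (plan.fk(q)[2][3],plan.fk(q)[2][5],plan.fk(q)[1])])
np.save("P1.npy",P)
E
timeout 560 python3 p1.py
```

```text
(np.float64(-0.065), array([ 1.08347763,  0.90287383, -1.38641775,  1.80497989,  0.93547339,
        1.28311386,  1.0086001 ]), (0.52, -0.22, 0.12))
0 0.207 [ 0.046 -0.095  0.325] 0.075
1 0.1 [ 0.347 -0.325  0.544] 0.065
2 -0.065 [ 0.416 -0.283  0.518] 0.065
3 0.266 [ 0.278 -0.367  0.569] 0.065
4 0.117 [ 0.52  -0.175  0.133] 0.016
5 0.073 [ 0.52  -0.22   0.205] 0.055
6 0.23 [ 0.046 -0.095  0.325] 0.075
7 0.07 [ 0.52  -0.22   0.205] 0.055
0.20095678504274833Traceback (most recent call last):
  File "p1.py", line 18, in <module>
    print(thr,len(P) if P else None)
                        ^
NameError: name 'P' is not defined. Did you mean: 'p'?
```

```bash
cat >> plan.py <<'E'
S0=np.array([1.02,1.08,-1.38,1.85,1.15,1.25,.8])
def solve(p,R,j3=-1.395,seed=S0):
    seed=np.array(seed,float); 
    f=lambda q,w:np.r_[(fk(q)[1]-p)*5,(fk(q)[0]-R).ravel(),w*(q[2]-j3)]
    r=least_squares(f,np.clip(seed,LO+1e-3,HI-1e-3),bounds=(LO,HI),args=(1.,))
    if r.cost>1e-6:
        r=least_squares(f,r.x,bounds=(LO,HI),args=(1e-3,))
    R_,p_,_=fk(r.x)
    return r.x if np.abs(p_-p).max()<5e-4 and np.abs(R_-R).max()<2e-3 else None
def best(p,R,seed=S0,js=(-1.395,-1.3,-1.2,-1.1,-1.0,-.8)):
    b=(-9,None)
    for j in js:
        q=solve(np.array(p),R,j,seed)
        if q is not None and (c:=clear(q))>b[0]: b=(c,q)
    return b
E
python3 - <<'E'
import numpy as np, plan
D=plan.down(np.pi)
for z in (.02,.05,.08):
    for y in (-.12,-.18,-.23,-.27,-.36):
        print(z,y,[(x,plan.best((x,y,z),D)[0].round(3)) for x in (.46,.50,.54,.57,.60)],flush=True)
E
```

```text
0.02 -0.12 [(0.46, np.float64(-0.021)), (0.5, np.float64(-0.025)), (0.54, np.float64(-0.024)), (0.57, np.float64(-0.023)), (0.6, np.float64(-0.048))]
0.02 -0.18 [(0.46, np.float64(0.0)), (0.5, np.float64(-0.006)), (0.54, np.float64(-0.007)), (0.57, np.float64(-0.006)), (0.6, np.float64(-0.034))]
0.02 -0.23 [(0.46, np.float64(0.016)), (0.5, np.float64(0.009)), (0.54, np.float64(0.005)), (0.57, np.float64(0.004)), (0.6, np.float64(-0.024))]
0.02 -0.27 [(0.46, np.float64(0.017)), (0.5, np.float64(0.017)), (0.54, np.float64(0.015)), (0.57, np.float64(0.001)), (0.6, np.float64(-0.014))]
0.02 -0.36 [(0.46, np.float64(0.017)), (0.5, np.float64(0.013)), (0.54, np.float64(0.003)), (0.57, np.float64(-0.002)), (0.6, np.float64(-0.012))]
0.05 -0.12 [(0.46, np.float64(-0.041)), (0.5, np.float64(-0.048)), (0.54, np.float64(-0.05)), (0.57, np.float64(-0.046)), (0.6, np.float64(-0.049))]
0.05 -0.18 [(0.46, np.float64(-0.024)), (0.5, np.float64(-0.028)), (0.54, np.float64(-0.032)), (0.57, np.float64(-0.034)), (0.6, np.float64(-0.033))]
0.05 -0.23 [(0.46, np.float64(-0.013)), (0.5, np.float64(-0.019))
[... 428 characters left out ...]
 np.float64(-0.058)), (0.54, np.float64(-0.044)), (0.57, np.float64(-0.042)), (0.6, np.float64(-0.034))]
0.08 -0.18 [(0.46, np.float64(-0.05)), (0.5, np.float64(-0.057)), (0.54, np.float64(-0.06)), (0.57, np.float64(-0.049)), (0.6, np.float64(-0.048))]
0.08 -0.23 [(0.46, np.float64(-0.038)), (0.5, np.float64(-0.041)), (0.54, np.float64(-0.044)), (0.57, np.float64(-0.047)), (0.6, np.float64(-0.044))]
0.08 -0.27 [(0.46, np.float64(-0.027)), (0.5, np.float64(-0.035)), (0.54, np.float64(-0.04)), (0.57, np.float64(-0.038)), (0.6, np.float64(-0.035))]
0.08 -0.36 [(0.46, np.float64(-0.015)), (0.5, np.float64(-0.018)), (0.54, np.float64(-0.021)), (0.57, np.float64(-0.023)), (0.6, np.float64(-0.02))]
```

```bash
python3 - <<'E'
import numpy as np, plan
from scipy.spatial.transform import Rotation as Ro
D=plan.down(np.pi)
for p in ((.50,-.22,.14),(.48,-.2,.2)):
  for az in np.arange(0,2*np.pi,np.pi/4):
    print(p,round(az,2),[(t,plan.best(p,Ro.from_rotvec(np.array([np.cos(az),np.sin(az),0])*t).as_matrix()@D,js=(-1.395,-1.2,-1.,-.6))[0].round(3)) for t in (.3,.6)],flush=True)
E
```

```text
(0.5, -0.22, 0.14) 0.0 [(0.3, np.float64(-0.061)), (0.6, np.float64(-0.028))]
(0.5, -0.22, 0.14) 0.79 [(0.3, np.float64(-0.043)), (0.6, np.float64(-0.015))]
(0.5, -0.22, 0.14) 1.57 [(0.3, np.float64(-0.018)), (0.6, np.float64(-0.033))]
(0.5, -0.22, 0.14) 2.36 [(0.3, np.float64(-0.013)), (0.6, np.float64(-0.009))]
(0.5, -0.22, 0.14) 3.14 [(0.3, np.float64(-0.039)), (0.6, np.float64(-0.033))]
(0.5, -0.22, 0.14) 3.93 [(0.3, np.float64(-0.065)), (0.6, np.float64(-0.039))]
(0.5, -0.22, 0.14) 4.71 [(0.3, np.float64(-0.057)), (0.6, np.float64(0.031))]
(0.5, -0.22, 0.14) 5.5 [(0.3, np.float64(-0.056)), (0.6, np.float64(0.018))]
(0.48, -0.2, 0.2) 0.0 [(0.3, np.float64(-0.048)), (0.6, np.float64(-0.062))]
(0.48, -0.2, 0.2) 0.79 [(0.3, np.float64(-0.011)), (0.6, np.float64(-0.032))]
(0.48, -0.2, 0.2) 1.57 [(0.3, np.float64(0.011)), (0.6, np.float64(-0.002))]
(0.48, -0.2, 0.2) 2.36 [(0.3, np.float64(0.014)), (0.6, np.float64(0.023))]
(0.48, -0.2, 0.2) 3.14 [(0.3, np.float64(-0.013)), (0.6, np.float64(-0.02))]
(0.48, -0.2, 0.2) 3.93 [(0.3, np.float64(-0.05)), (0.6, np.float64(-0.054))]
(0.48, -0.2, 0.2) 4.71 [(0.3, np.float64(-0.065)), (0.6, np.float64(0.014))]
(0.48, -0.2, 0.2) 5.5 [(0.3, np.float64(-0.065)), (0.6, np.float64(-0.007))]
```

```bash
cat >> plan.py <<'E'
def tilt(yaw,t,az=-np.pi/2): return Ro.from_rotvec(np.array([np.cos(az),np.sin(az),0])*t).as_matrix()@down(yaw)
def gbest(p,R,n=12,seed=0):
    rng=np.random.default_rng(seed); b=(-9,None)
    for k in range(n):
        s=rng.uniform(LO,HI); s[0]=rng.uniform(-.6,1.6)
        q=ik(np.array(p),R,s)
        if q is not None and (c:=clear(q))>b[0]: b=(c,q)
    return b
E
cat > s2.py <<'E'
import numpy as np, plan
for nm,p in {"botlift":(.54,-.18,.06),"bot":(.54,-.18,.025),"jarlift":(.54,-.27,.09),"matlift":(.51,-.12,.06),"pad":(.58,-.357,.01)}.items():
  for yaw in (0,np.pi):
    for t in (.2,.4,.6,.8):
      c,q=plan.gbest(p,plan.tilt(yaw,t)); print(nm,round(yaw,1),t,round(c,3),None if q is None else (q.round(2).tolist(),plan.fk(q)[2][3].round(2).tolist()),flush=True)
E
timeout 570 python3 s2.py
```

```text
botlift 0 0.2 -0.029 ([1.08, 0.97, -1.4, 2.03, 1.23, 1.05, -2.44], [0.22, -0.43, 0.56])
botlift 0 0.4 0.007 ([1.16, 0.95, -1.4, 2.21, 1.53, 0.88, -2.69], [0.18, -0.44, 0.57])
botlift 0 0.6 0.025 ([1.04, 0.73, -0.96, 2.38, 2.31, 0.49, 2.86], [0.19, -0.34, 0.67])
botlift 0 0.8 -9 None
botlift 3.1 0.2 -0.029 ([1.08, 0.97, -1.4, 2.03, 1.23, 1.05, 0.7], [0.22, -0.43, 0.56])
botlift 3.1 0.4 0.007 ([1.16, 0.95, -1.4, 2.21, 1.53, 0.88, 0.46], [0.18, -0.44, 0.57])
botlift 3.1 0.6 0.051 ([1.21, 0.99, -1.4, 2.38, 1.95, 0.85, 0.12], [0.17, -0.46, 0.55])
botlift 3.1 0.8 -9 None
bot 0 0.2 0.003 ([1.07, 1.05, -1.4, 2.06, 1.33, 1.07, -2.51], [0.24, -0.45, 0.52])
bot 0 0.4 0.021 ([1.14, 1.05, -1.4, 2.24, 1.64, 0.94, -2.76], [0.2, -0.46, 0.53])
bot 0 0.6 0.02 ([1.04, 0.85, -0.99, 2.4, 2.36, 0.61, 2.85], [0.21, -0.38, 0.62])
bot 0 0.8 -9 None
bot 3.1 0.2 0.003 ([1.07, 1.05, -1.4, 2.06, 1.33, 1.07, 0.63], [0.24, -0.45, 0.52])
bot 3.1 0.4 0.021 ([1.13, 1.02, -1.36, 2.24, 1.64, 0.89, 0.38], [0.2, -0.45, 0.54])
bot 3.1 0.6 0.02 ([1.19, 1.11, -1.4, 2.4, 2.03, 0.95, 0.1], [0.19, -0.49, 0.5])
bot 3.1 0.8 -9 N
[... 1103 characters left out ...]
0.6 -9 None
matlift 3.1 0.8 -9 None
pad 0 0.2 0.004 ([1.23, 1.18, -1.4, 1.74, 1.3, 1.17, -2.03], [0.17, -0.51, 0.45])
pad 0 0.4 0.006 ([1.34, 1.18, -1.4, 1.91, 1.48, 0.95, -2.16], [0.12, -0.53, 0.45])
pad 0 0.6 0.005 ([1.37, 1.06, -1.16, 2.05, 1.79, 0.52, -2.46], [0.09, -0.5, 0.52])
pad 0 0.8 0.003 ([1.52, 1.33, -1.4, 2.16, 2.13, 0.71, -2.56], [0.02, -0.56, 0.37])
pad 3.1 0.2 0.004 ([1.23, 1.18, -1.4, 1.74, 1.3, 1.17, 1.11], [0.17, -0.51, 0.46])
pad 3.1 0.4 0.006 ([1.12, 0.85, -0.8, 1.91, 1.08, 0.39, 1.21], [0.18, -0.4, 0.62])
pad 3.1 0.6 0.005 ([1.37, 1.06, -1.15, 2.05, 1.79, 0.52, 0.68], [0.09, -0.5, 0.52])
pad 3.1 0.8 0.003 ([1.52, 1.33, -1.4, 2.16, 2.13, 0.71, 0.58], [0.02, -0.56, 0.37])
```

```bash
cat >> plan.py <<'E'
def th(phi,t,flip=1):
    z=np.array([np.cos(phi)*np.sin(t),np.sin(phi)*np.sin(t),-np.cos(t)]); y=flip*np.array([-np.sin(phi),np.cos(phi),0]); return np.c_[np.cross(y,z),y,z]
E
cat > s3.py <<'E'
import numpy as np, plan
S=np.array([1.1,1.0,-1.38,2.1,1.4,.95,.4])
for nm,p in {"botlift":(.54,-.18,.06),"bot":(.54,-.18,.025),"jarlift":(.54,-.27,.09),"blk":(.542,-.226,.007),"blkl":(.542,-.226,.05),"matlift":(.51,-.12,.06),"pad":(.58,-.357,.01)}.items():
  for t in (.3,.45,.6):
      print(nm,t,[(round(f,1),plan.best(p,plan.th(f,t,1),seed=S,js=(-1.395,-1.25,-1.))[0].round(3)) for f in (-.4,0,.4,.8,1.2)],flush=True)
E
timeout 570 python3 s3.py
```

```text
botlift 0.3 [(-0.4, np.float64(-0.03)), (0, np.float64(-0.014)), (0.4, np.float64(-0.005)), (0.8, np.float64(-0.002)), (1.2, np.float64(-0.001))]
botlift 0.45 [(-0.4, np.float64(-0.008)), (0, np.float64(0.02)), (0.4, np.float64(0.031)), (0.8, np.float64(0.032)), (1.2, np.float64(0.027))]
botlift 0.6 [(-0.4, np.float64(0.017)), (0, np.float64(0.051)), (0.4, np.float64(0.039)), (0.8, np.float64(0.032)), (1.2, np.float64(0.018))]
bot 0.3 [(-0.4, np.float64(-0.0)), (0, np.float64(0.016)), (0.4, np.float64(0.014)), (0.8, np.float64(0.0)), (1.2, np.float64(0.003))]
bot 0.45 [(-0.4, np.float64(0.018)), (0, np.float64(0.021)), (0.4, np.float64(0.015)), (0.8, np.float64(0.001)), (1.2, np.float64(0.001))]
bot 0.6 [(-0.4, np.float64(0.02)), (0, np.float64(0.02)), (0.4, np.float64(0.017)), (0.8, np.float64(0.001)), (1.2, np.float64(-0.001))]
jarlift 0.3 [(-0.4, np.float64(-0.025)), (0, np.float64(-0.019)), (0.4, np.float64(-0.013)), (0.8, np.float64(-0.013)), (1.2, np.float64(-0.012))]
jarlift 0.45 [(-0.4, np.float64(-0.003)), (0, np.float64(0.016)), (0.4, np.float64(0.021)), (0.8, np.float64(0.
[... 958 characters left out ...]
)), (0.8, np.float64(0.035)), (1.2, np.float64(-0.024))]
matlift 0.3 [(-0.4, np.float64(-0.044)), (0, np.float64(-0.023)), (0.4, np.float64(-0.014)), (0.8, np.float64(-0.01)), (1.2, np.float64(-0.01))]
matlift 0.45 [(-0.4, np.float64(-0.025)), (0, np.float64(0.009)), (0.4, np.float64(0.027)), (0.8, np.float64(0.028)), (1.2, np.float64(0.02))]Traceback (most recent call last):
  File "s3.py", line 5, in <module>
    print(nm,t,[(round(f,1),plan.best(p,plan.th(f,t,1),seed=S,js=(-1.395,-1.25,-1.))[0].round(3)) for f in (-.4,0,.4,.8,1.2)],flush=True)
                            ^^^^^^^^^^^^^^^^^^^^^^^^^^^^^^^^^^^^^^^^^^^^^^^^^^^^^^^^^^^^^^^^^
AttributeError: 'int' object has no attribute 'round'
```

```bash
cat > p1.py <<'E'
from h import *
import plan
q0=np.array(get_state()["qpos"])
S=np.array([1.1,1.0,-1.3,2.1,1.4,.95,-2.6]); B=(-9,)
for p in ((.50,-.22,.14),(.49,-.22,.16),(.50,-.24,.12)):
  for t in (.45,.55,.65):
    for f in (.1,.3,.5):
      c,q=plan.best(p,plan.th(f,t,-1),seed=S,js=(-1.3,-1.1,-.9))
      if c>B[0]: B=(c,q,p,t,f)
print(B); qh=B[1]
for sd in range(4):
    P=plan.rrt(q0,qh,thr=.025 if sd<2 else .015,it=1500,seed=sd)
    if P: break
print(sd,len(P) if P else None)
for q in P: print(q.round(3).tolist(),[x.round(2).tolist() for x in (plan.fk(q)[2][3],plan.fk(q)[2][5],plan.fk(q)[1])])
print(plan.path_clear(P)); np.save("P1.npy",P)
E
timeout 560 python3 p1.py
```

```text
(np.float64(0.07100884990459627), array([ 1.52786584,  0.81791854, -1.3       ,  2.23801882,  1.28693455,
        0.31981945, -1.91239601]), (0.5, -0.24, 0.12), 0.65, 0.3)
0 3
[1.446, 0.507, -0.238, 1.5, 0.126, 1.149, -0.155] [[0.02, -0.28, 0.75], [0.14, -0.61, 0.59], [0.14, -0.61, 0.23]]
[1.446, 0.786, -1.063, 2.107, 1.045, 0.633, -1.392] [[0.04, -0.41, 0.65], [0.32, -0.36, 0.39], [0.4, -0.36, 0.04]]
[1.528, 0.818, -1.3, 2.238, 1.287, 0.32, -1.912] [[0.01, -0.43, 0.63], [0.29, -0.3, 0.41], [0.5, -0.24, 0.12]]
0.03240302218697878
```

```bash
python3 - <<'E'
from h import *
P=np.load("P1.npy")
t=get_state()["time"]
for q in P[1:]:
    ctrl.set_joints(q); s=get_state(); print(s["time"]-t,s["tcp_pos"].round(3),np.linalg.norm(s["contact_force"]).round(2))
s=get_state(); p,d=vision.grab_frame("wrist"); cv2.imwrite("pics/w1.png",p); np.savez("w1.npz",p=p,d=d,tcp=s["tcp_pos"],rot=s["eef_rot"])
for n in("scene","side"):
    im,_=vision.grab_frame(n); cv2.imwrite(f"pics/d_{n}.png",im)
E
```

```text
1.5 [ 0.401 -0.36   0.04 ] 0.69
2.2083 [ 0.5   -0.242  0.119] 0.89
```

View pics/w1.png

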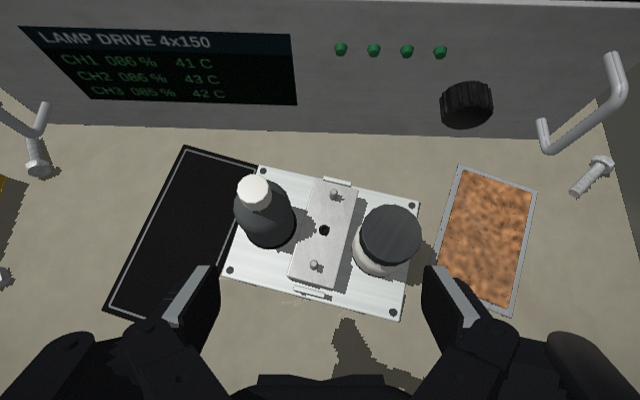

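View pics/d_side.png

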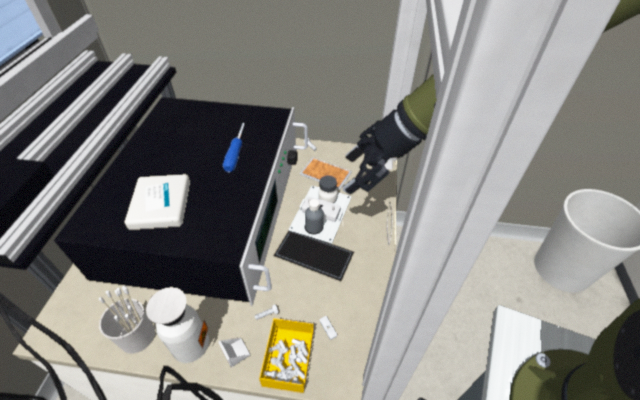

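View pics/d_scene.png

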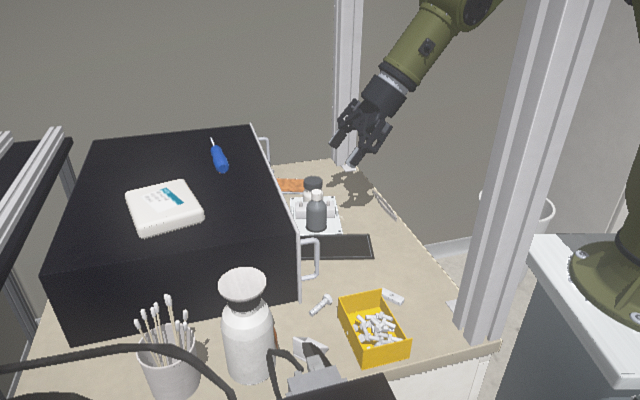

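The wrist view shows everything: bottle cap (254,190), block pins (337,195) and (316,267), jar lid (390,235), pad centre (490,240) and mat (175,235). The rest's corner screws are at (263,171), (411,206), (230,270) and (392,312).

```bash
cat > meas.py <<'E'
from h import *
def rectfit(p,d,cam,msk,z):
    v,u=np.nonzero(msk); P=onz(cam,np.c_[u,v],z)[:,:2]
    r=cv2.minAreaRect((P*1000).astype(np.float32)); b=cv2.boxPoints(r)/1000
    e=[b[1]-b[0],b[2]-b[1]]; L=max(e,key=np.linalg.norm); yaw=np.arctan2(L[1],L[0]); yaw=(yaw+np.pi/2)%np.pi-np.pi/2
    return np.array(r[0])/1000,sorted(np.array(r[1]).round(1)),yaw
def view(tag):
    s=get_state(); p,d=vision.grab_frame("wrist"); cv2.imwrite(f"pics/{tag}.png",p); cam=RT("wrist",s)
    np.savez(f"{tag}.npz",p=p,d=d,K=cam[0],R=cam[1],t=cam[2]); return p,d,cam
def circ(p,d,cam,m,z,top):
    # points of depth within 4 mm of the top plane
    v,u=np.nonzero(m); K,R,t=cam
    ok=d[v,u]>0; u,v=u[ok],v[ok]; P=pts(d,cam,np.c_[u,v])
    if top is None: top=np.percentile(P[:,2],95)
    k=np.abs(P[:,2]-top)<.004
    Q=onz(cam,np.c_[u,v][k],np.median(P[k,2]))[:,:2]
    c,r=cv2.minEnclosingCircle((Q*1000).astype(np.float32)); return np.array(c)/1000,r,np.median(P[k,2]),k.sum(),Q.mean(0)
def masks(n="wrist"): return {t:(models.masks_of(n,t) or [None])[0] for t in("block","bottle","jar","rest","mat","pad")}
E
python3 - <<'E'
from meas import *
p,d,cam=view("v1"); print("cam",(-cam[1].T@cam[2]).round(3))
M=masks()
for t,r in M.items():
    if r is None: print(t,None); continue
    P=pts(d,cam,np.c_[np.nonzero(r["mask"])[::-1]]); print(t,round(r["p"],2),np.round(r["point"]),np.percentile(P,[3,50,97],axis=0).round(3).tolist())
    np.save(f"m_{t}.npy",r["mask"])
hsv=cv2.cvtColor(p,cv2.COLOR_BGR2HSV)
o=cv2.inRange(hsv,(5,110,60),(20,255,255)); n,l,s,c=cv2.connectedComponentsWithStats(o); k=1+s[1:,4].argmax(); 
print("cork",s[k],rectfit(p,d,cam,l==k,.005))
for z in (.004,.006): print("pad",z,rectfit(p,d,cam,M["pad"]["mask"],z))
print("mat",rectfit(p,d,cam,M["mat"]["mask"],.003))
print("bottle top",circ(p,d,cam,M["bottle"]["mask"],0,None)); print("jar top",circ(p,d,cam,M["jar"]["mask"],0,None)); print("block top",circ(p,d,cam,M["block"]["mask"],0,.024))
print("corners",onz(cam,[(263,171),(411,206),(392,312),(230,270)],.004).round(4).tolist())
print("pins",onz(cam,[(337,191),(316,263)],.036).round(4).tolist(),"hole",onz(cam,[(325,230)],.024).round(4))
cv2.imwrite("pics/v1z.png",cv2.resize(p[140:330,200:440],None,fx=3.2,fy=3.1,interpolation=cv2.INTER_CUBIC))
E
```

```text
cam [ 0.476 -0.248  0.279]
block 0.98 [325. 236.] [[0.502, -0.249, 0.022], [0.537, -0.232, 0.024], [0.578, -0.215, 0.027]]
bottle 0.89 [265. 212.] [[0.519, -0.206, 0.018], [0.532, -0.193, 0.059], [0.55, -0.174, 0.084]]
jar 0.83 [392. 240.] [[0.523, -0.293, 0.019], [0.538, -0.275, 0.059], [0.56, -0.257, 0.061]]
rest 0.96 [341. 268.] [[0.492, -0.3, 0.002], [0.516, -0.237, 0.004], [0.589, -0.166, 0.016]]
mat 0.81 [184. 233.] [[0.443, -0.156, 0.001], [0.513, -0.116, 0.002], [0.581, -0.088, 0.004]]
pad 0.67 [486. 237.] [[0.531, -0.389, 0.002], [0.58, -0.358, 0.004], [0.633, -0.323, 0.006]]
cork [ 437  171   95  138 8376] (array([ 0.58136316, -0.35482315]), [np.float64(59.2), np.float64(100.9)], np.float32(-0.082599044))
pad 0.004 (array([ 0.58107886, -0.35474606]), [np.float64(70.6), np.float64(112.0)], np.float32(-0.08190417))
pad 0.006 (array([ 0.58031195, -0.35397314]), [np.float64(70.1), np.float64(111.2)], np.float32(-0.081903934))
mat (array([ 0.5112739 , -0.12446144]), [np.float64(75.6), np.float64(149.1)], np.float32(0.0034707785))
bottle top (array([ 0.53767889, -0.18760611]), 10.190055847167969, np.float64(0.08337172363178742), np.int64(787), array([ 0.53740515, -0.18733593]))
jar top (array([ 0.54322345, -0.27618594]), 19.975675582885742, np.float64(0.05951065625347745), np.int64(2802), array([ 0.54284981, -0.27623873]))
block top (array([ 0.54052026, -0.23139259]), 43.151763916015625, np.float64(0.02352300321968063), np.int64(4695), array([ 0.53869327, -0.23181   ]))
corners [[0.582, -0.1639, 0.004], [0.5884, -0.2933, 0.004], [0.5012, -0.2975, 0.004], [0.4944, -0.1688, 0.004]]
pins [[0.5706, -0.2325, 0.036], [0.5144, -0.2335, 0.036]] hole [[ 0.5421 -0.2319  0.024 ]]
```

View pics/v1z.png

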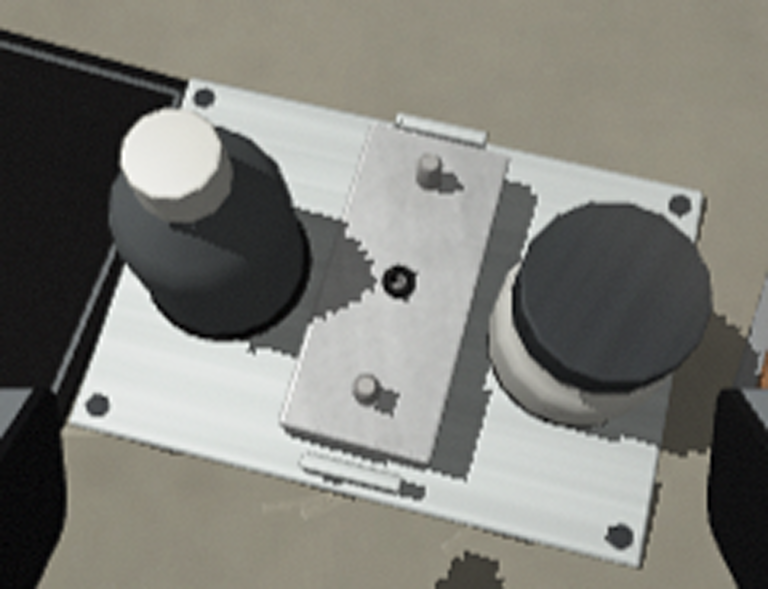

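```bash
cat > mv.py <<'E'
from meas import *
import plan
BOT=np.array([.5377,-.1876]); JAR=np.array([.5432,-.2762]); MAT=np.array([.5113,-.1245]); PAD=np.array([.5812,-.3548])
REST=np.array([.5415,-.2309]); RY=.05; PY=-.082
PZ=.0187
def tcp(g,phi,t): R=plan.th(phi,t,-1); return np.array(g)+PZ*R[:,2],R
def sol(g,phi,t,seed,js=(-1.39,-1.3,-1.15,-1.0,-.85),near=True):
    p,R=tcp(g,phi,t); c=[]
    for j in js:
        q=plan.solve(p,R,j,seed)
        if q is not None: c.append((plan.clear(q),q))
    if not c: return None
    return max(c,key=lambda x:min(x[0],.03)-.02*np.abs(x[1]-seed).max())
def plan_path(wps,q0,n=4):
    """wps list of (g,phi,t); interpolates linearly between from the FK of q0's current"""
    out=[];q=np.array(q0)
    R,p,_=plan.fk(q); z=R[:,2]; t0=np.arccos(-z[2]); f0=np.arctan2(z[1],z[0]); g0=p-PZ*z; cur=(g0,f0,t0)
    worst=9
    for w in wps:
        k=max(1,int(np.ceil(max(np.linalg.norm(np.array(w[0])-cur[0])/.03,abs(w[1]-cur[1])/.25,abs(w[2]-cur[2])/.2))))
        for i in range(1,k+1):
            s=i/k; r=sol(cur[0]+(np.array(w[0])-cur[0])*s,cur[1]+(w[1]-cur[1])*s,cur[2]+(w[2]-cur[2])*s,q)
            if r is None: print("no ik",w,i,k); return None
            c=min(plan.clear(x) for x in plan.seg(q,r[1],5)); worst=min(worst,c); q=r[1]; out.append((q,c))
        cur=(np.array(w[0]),w[1],w[2])
        print("wp",np.round(w[0],3),"clear",round(c,3),"q",q.round(2))
    print("worst",round(worst,3)); return out
def go(path,log=False):
    for q,_ in path: ctrl.set_joints(q)
    s=get_state(); f=np.linalg.norm(s["contact_force"]); print("t",round(s["time"],2),"tcp",s["tcp_pos"].round(4),"F",s["contact_force"].round(1),"w",round(s["width"],4)); return s
def cur(): return np.array(get_state()["qpos"])
E
python3 - <<'E'
from mv import *
q=cur(); zt=plan.th(RY,.45)[:,2]
g=np.r_[BOT,.048]
P=plan_path([(g-zt*.08,RY,.45),(g,RY,.45),(g+[0,0,.025],RY,.45),(np.r_[MAT+[.045,0],.073],.3,.45),(np.r_[MAT+[.045,0],.048],.3,.45),(np.r_[MAT+[.045,0],.048]-zt*.08,.3,.45)],q)
j=np.r_[JAR,.052]
P=plan_path([(j-zt*.08+[0,0,.02],RY,.45),(j,RY,.45),(j+[0,0,.045],RY,.5),(np.r_[MAT+[-.03,0],.098],.3,.5),(np.r_[MAT+[-.03,0],.052],.3,.5)],P[-1][0])
b=np.r_[REST,.026]
P=plan_path([(b-zt*.08+[0,0,.02],RY,.45),(b,RY,.45),(b+[0,0,.05],RY,.5),(np.r_[PAD,.06],PY,.5),(np.r_[PAD,.027],PY,.45)],P[-1][0])
E
```

```text
wp [ 0.503 -0.189  0.12 ] clear 0.002 q [ 1.28  0.8  -1.39  2.26  1.44  0.69 -2.56]
wp [ 0.538 -0.188  0.048] clear 0.027 q [ 1.18  1.04 -1.39  2.24  1.69  0.88 -2.71]
wp [ 0.538 -0.188  0.073] clear 0.025 q [ 1.19  0.97 -1.39  2.23  1.6   0.83 -2.66]
wp [ 0.556 -0.124  0.073] clear 0.009 q [ 1.11  0.98 -1.39  2.2   1.53  0.77 -2.43]
wp [ 0.556 -0.124  0.048] clear 0.009 q [ 1.1   1.05 -1.39  2.21  1.62  0.82 -2.49]
wp [ 0.522 -0.126  0.12 ] clear -0.017 q [ 1.19  0.82 -1.39  2.23  1.36  0.65 -2.32]
worst -0.017
wp [ 0.508 -0.278  0.144] clear -0.005 q [ 1.43  0.82 -1.39  2.1   1.21  0.69 -2.13]
wp [ 0.543 -0.276  0.052] clear 0.03 q [ 1.32  1.07 -1.39  2.11  1.56  0.84 -2.38]
wp [ 0.543 -0.276  0.097] clear 0.035 q [ 1.36  0.97 -1.39  2.12  1.48  0.74 -2.34]
wp [ 0.481 -0.124  0.098] clear 0.035 q [ 1.24  0.84 -1.39  2.38  1.62  0.6  -2.56]
wp [ 0.481 -0.124  0.052] clear 0.031 q [ 1.2   0.99 -1.39  2.42  1.8   0.74 -2.69]
worst -0.017
wp [ 0.507 -0.233  0.118] clear 0.01 q [ 1.35  0.84 -1.39  2.2   1.39  0.7  -2.4 ]
wp [ 0.542 -0.231  0.026] clear 0.005 q [ 1.24  1.12 -1.39  2.19  1.7   0.89 -2.59]
wp [ 0.542 -0.231  0.076] clear 0.03 q [ 1.28  0.99 -1.39  2.2   1.63  0.78 -2.57]
wp [ 0.581 -0.355  0.06 ] clear 0.031 q [ 1.36  1.12 -1.39  1.97  1.57  0.85 -2.35]
wp [ 0.581 -0.355  0.027] clear 0.006 q [ 1.33  1.18 -1.39  1.95  1.58  0.92 -2.34]
worst 0.005
```

```bash
sed -i 's/js=(-1.39,-1.3/js=(-1.36,-1.28/' mv.py; python3 - <<'E'
from mv import *
zt=plan.th(RY,.5)[:,2]; g=np.r_[BOT,.048]
P=plan_path([(g-zt*.07,RY,.55)],cur())
go(P)
p,d,cam=view("v2"); M=masks()
for t in("bottle","jar"):
    if M[t]: print(t,M[t]["p"],circ(p,d,cam,M[t]["mask"],0,None))
for t,z in(("pad",.0045),("mat",.003)):
    if M[t]: print(t,M[t]["p"],rectfit(p,d,cam,M[t]["mask"],z))
E
```

```text
wp [ 0.504 -0.189  0.109] clear 0.037 q [ 1.29  0.83 -1.36  2.34  1.74  0.64 -2.8 ]
worst 0.037
t 5.76 tcp [ 0.5138 -0.1889  0.0933] F [ 0.4  0.  -0.3] w 0.0857
bottle 0.68 (array([ 0.53790302, -0.18654564]), 9.977993965148926, np.float64(0.08352112701416334), np.int64(1173), array([ 0.53785897, -0.18652919]))
jar 0.82 (array([ 0.54343915, -0.27519626]), 20.409160614013672, np.float64(0.05956223852953206), np.int64(3705), array([ 0.54312344, -0.27539762]))
pad 0.67 (array([ 0.58075586, -0.3539444 ]), [np.float64(70.3), np.float64(112.0)], np.float32(-0.08012414))
mat 0.94 (array([ 0.51163107, -0.12408589]), [np.float64(75.0), np.float64(149.2)], np.float32(0.015252233))
```

View pics/v2.png

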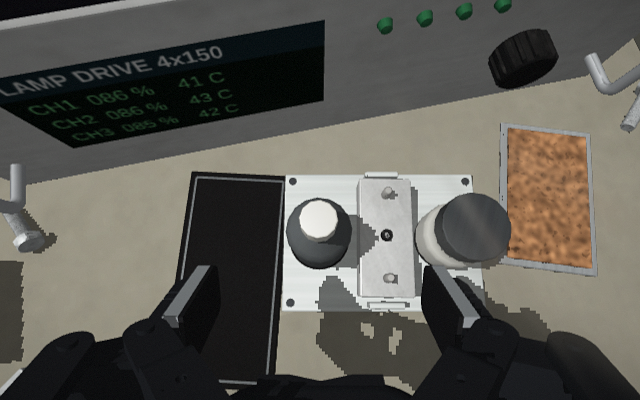

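Both views agree to about 1 mm, and heights are as expected (bottle top 83.5 mm, jar top 59.5 mm). Now I'll grasp the bottle.

```bash
sed -i 's/^BOT=.*/BOT=np.array([.5378,-.1871]); JAR=np.array([.5433,-.2757]); MAT=np.array([.5115,-.1243]); PAD=np.array([.5810,-.3544])/' mv.py; python3 - <<'E'
from mv import *
g=np.r_[BOT,.048]
P=plan_path([(g,RY,.45)],cur())
go(P); ctrl.close_gripper(force=35)
s=get_state(); print(s["width"],s["contact_force"].round(1),s["time"])
P=plan_path([(g+[0,0,.006],RY,.45),(g+[0,0,.025],RY,.47)],cur()); go(P)
im,_=vision.grab_frame("side"); cv2.imwrite("pics/e_side.png",cv2.resize(im[120:320,220:480],None,fx=3,fy=3))
view("v3")
E
```

```text
wp [ 0.538 -0.187  0.048] clear 0.027 q [ 1.17  1.02 -1.36  2.24  1.69  0.84 -2.72]
worst 0.027
t 6.86 tcp [ 0.5459 -0.1861  0.0315] F [ 0.6 -0.   0.8] w 0.0855
0.038812414027101644 [-3.8 -0.4  8.2] 7.35
wp [ 0.538 -0.187  0.054] clear 0.028 q [ 1.17  1.   -1.36  2.24  1.67  0.83 -2.71]
wp [ 0.538 -0.187  0.073] clear 0.027 q [ 1.19  0.95 -1.36  2.24  1.65  0.78 -2.7 ]
worst 0.027
t 7.85 tcp [ 0.5463 -0.1872  0.0568] F [-1.1 -0.5 -1. ] w 0.0387
```

View pics/e_side.png

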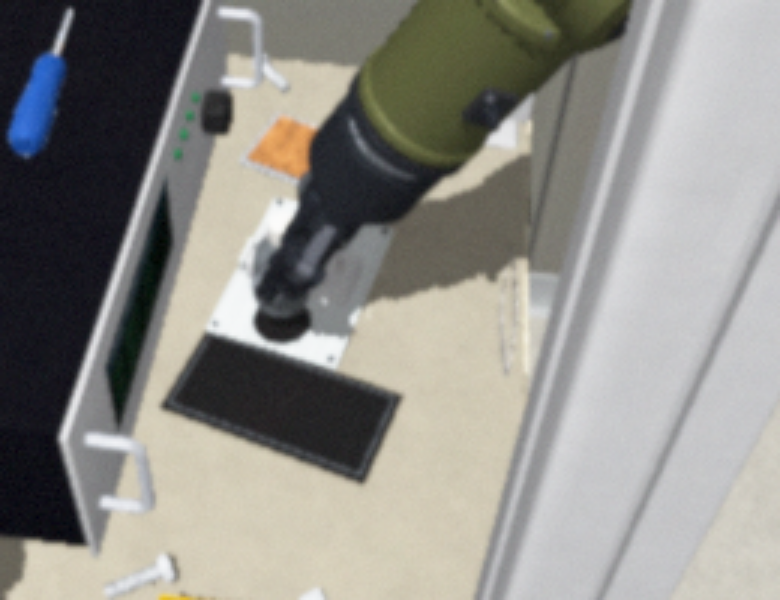

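View pics/v3.png

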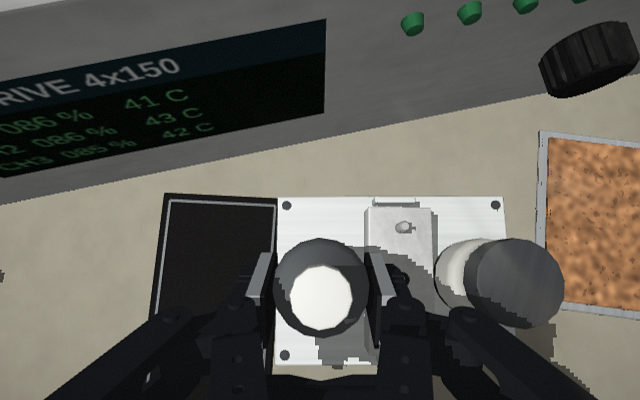

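```bash
python3 - <<'E'
from mv import *
m=MAT+[.045,0]
P=plan_path([(np.r_[m,.073],.3,.47),(np.r_[m,.053],.3,.45),(np.r_[m,.0475],.3,.45)],cur()); go(P)
ctrl.pause(.2); print(get_state()["contact_force"].round(2))
ctrl.ungrasp(); s=get_state(); print(s["width"],s["contact_force"].round(1),s["time"])
zt=plan.th(.3,.5)[:,2]
P=plan_path([(np.r_[m,.05]-zt*.07,.3,.55)],cur()); go(P); view("v4")
for n in("scene","side"):
    im,_=vision.grab_frame(n); cv2.imwrite(f"pics/f_{n}.png",im[120:320,200:480])
E
```

```text
wp [ 0.556 -0.124  0.073] clear 0.009 q [ 1.11  0.96 -1.36  2.21  1.57  0.72 -2.46]
wp [ 0.556 -0.124  0.053] clear 0.009 q [ 1.09  1.01 -1.36  2.21  1.6   0.77 -2.48]
wp [ 0.556 -0.124  0.048] clear 0.019 q [ 1.09  1.03 -1.36  2.21  1.62  0.78 -2.49]
worst 0.009
t 9.2 tcp [ 0.5643 -0.1221  0.0311] F [ 0.3  0.2 -0. ] w 0.0387
[-0.78 -0.79  2.1 ]
0.0858544357288437 [-0.4  0.6  0.9] 9.925
wp [ 0.524 -0.134  0.111] clear 0.017 q [ 1.23  0.84 -1.36  2.29  1.6   0.56 -2.49]
worst 0.017
t 10.68 tcp [ 0.5339 -0.1321  0.0954] F [-0.5 -0.4 -0.6] w 0.0855
```

View pics/v4.png

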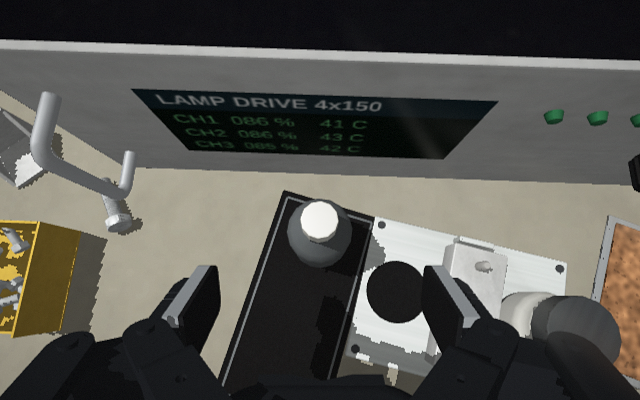

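The bottle stands upright at the far end of the mat, and its dark seat (397,291) is now visible. I'll measure both, then take the jar.

```bash
python3 - <<'E'
from mv import *
f=np.load("v4.npz"); p,d,cam=f["p"],f["d"],(f["K"],f["R"],f["t"])
g=cv2.cvtColor(p,cv2.COLOR_BGR2GRAY); m=(g<70).astype(np.uint8); n,l,s,c=cv2.connectedComponentsWithStats(m); k=l[291,397]; v,u=np.nonzero(l==k)
Q=onz(cam,np.c_[u,v],.004)[:,:2]; e=cv2.fitEllipse(cv2.convexHull((Q*1000).astype(np.float32))); print("seat",s[k],e)
view("v5"); M=masks(); r=M["bottle"]; print("bottle",r["p"],r["point"],circ(p,d,cam,r["mask"],0,None))
j=np.r_[JAR,.052]; zt=plan.th(RY,.5)[:,2]
P=plan_path([(j-zt*.07+[0,0,.015],RY,.6)],cur()); go(P)
p,d,cam=view("v6"); M=masks(); print(circ(p,d,cam,M["jar"]["mask"],0,None)); print(rectfit(p,d,cam,M["pad"]["mask"],.0045))
E
```

```text
seat [    0   190   640   210 57102] ((488.9220886230469, -135.7860870361328), (204.98802185058594, 443.85589599609375), 11.112478256225586)
bottle 0.7 [321.2, 231.9] (array([ 0.55698523, -0.1240479 ]), 9.95370864868164, np.float64(0.08244986972443094), np.int64(1142), array([ 0.55690432, -0.1241423 ]))
wp [ 0.51  -0.277  0.128] clear 0.047 q [ 1.47  0.86 -1.36  2.22  1.57  0.53 -2.42]
worst 0.017
t 12.43 tcp [ 0.5204 -0.2766  0.113 ] F [ 0.2 -0.9 -1. ] w 0.0855
(array([ 0.54342865, -0.27643079]), 19.824769973754883, np.float64(0.0595615256327947), np.int64(3089), array([ 0.54304534, -0.27642348]))
(array([ 0.58059192, -0.35468304]), [np.float64(69.3), np.float64(110.9)], np.float32(-0.08386624))
```

View pics/v6.png

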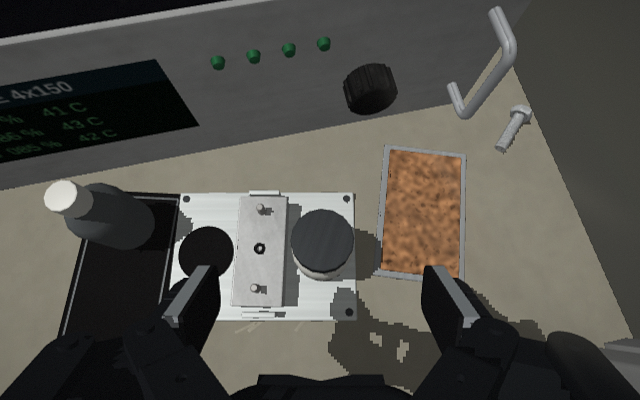

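```bash
python3 - <<'E'
from mv import *
j=np.r_[.5434,-.2760,.052]
P=plan_path([(j+[0,0,.004],RY,.47),(j,RY,.45)],cur()); go(P); ctrl.close_gripper(force=35)
s=get_state(); print(s["width"],s["contact_force"].round(1),s["time"])
P=plan_path([(j+[0,0,.006],RY,.45),(j+[0,0,.047],RY,.5)],cur()); go(P)
im,_=vision.grab_frame("side"); cv2.imwrite("pics/g_side.png",cv2.resize(im[120:320,220:480],None,fx=3,fy=3))
view("v7")
E
```

```text
wp [ 0.543 -0.276  0.056] clear 0.032 q [ 1.3   0.99 -1.28  2.12  1.56  0.69 -2.4 ]
wp [ 0.543 -0.276  0.052] clear 0.03 q [ 1.29  0.99 -1.28  2.11  1.54  0.71 -2.38]
worst 0.03
t 13.78 tcp [ 0.5514 -0.2758  0.0363] F [ 0.6 -0.1  0.5] w 0.0853
0.03881569762556833 [-2.6 -0.9  5. ] 14.2667
wp [ 0.543 -0.276  0.058] clear 0.03 q [ 1.3   0.98 -1.28  2.11  1.51  0.7  -2.37]
wp [ 0.543 -0.276  0.099] clear 0.032 q [ 1.36  0.94 -1.36  2.11  1.47  0.7  -2.34]
worst 0.03
t 15.02 tcp [ 0.5523 -0.2757  0.0823] F [ 0.1 -0.  -1.1] w 0.0386
```

View pics/v7.png

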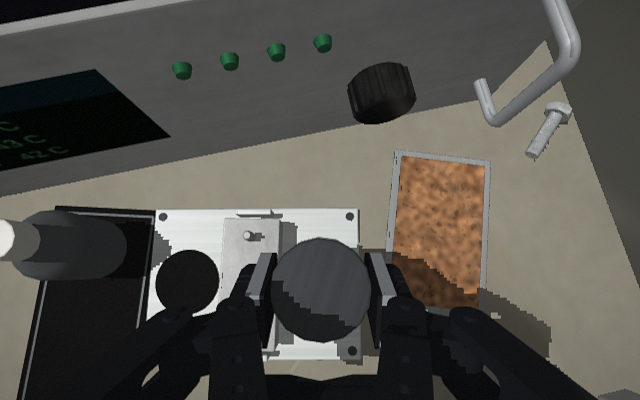

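View pics/g_side.png

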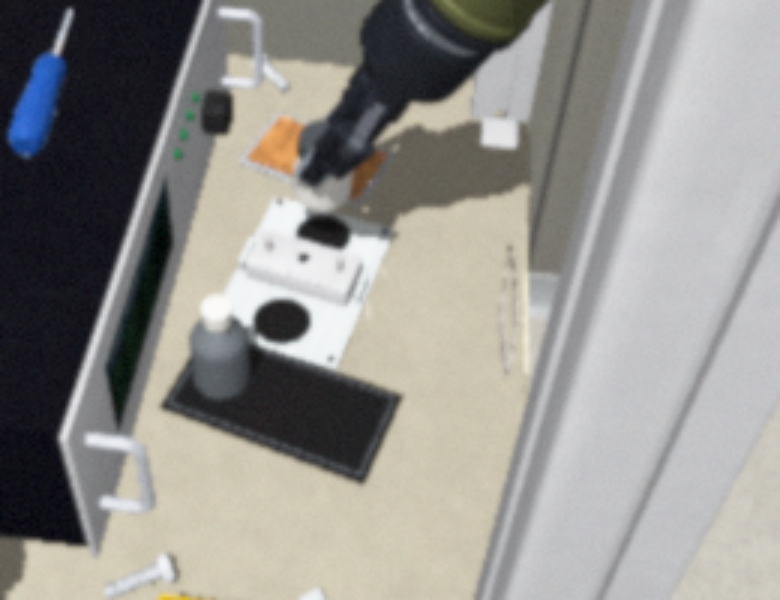

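```bash
python3 - <<'E'
from mv import *
m=MAT+[-.03,0]
P=plan_path([(np.r_[m,.085],.3,.47),(np.r_[m,.057],.3,.45),(np.r_[m,.0515],.3,.45)],cur())
if P and min(c for _,c in P)>0.005:
    go(P); ctrl.pause(.2); print(get_state()["contact_force"].round(2))
    ctrl.ungrasp(); s=get_state(); print(s["width"],s["contact_force"].round(1),s["time"])
    zt=plan.th(.3,.5)[:,2]
    P=plan_path([(np.r_[m,.054]-zt*.05,.3,.5),(np.r_[REST,.12]-[.04,0,0],RY,.6)],cur())
    go(P); view("v8")
    for t in("block","pad","mat","jar","bottle"):
        for r in models.masks_of("wrist",t)[:1]: np.save(f"m8_{t}.npy",r["mask"]); print(t,r["p"],np.round(r["point"]))
E
```

```text
wp [ 0.481 -0.124  0.085] clear 0.032 q [ 1.21  0.85 -1.36  2.37  1.62  0.62 -2.56]
wp [ 0.481 -0.124  0.057] clear 0.032 q [ 1.17  0.94 -1.36  2.38  1.69  0.7  -2.62]
wp [ 0.481 -0.124  0.052] clear 0.03 q [ 1.17  0.95 -1.36  2.38  1.71  0.72 -2.63]
worst 0.03
t 17.12 tcp [ 0.4895 -0.1223  0.0356] F [ 0.1  0.1 -0.1] w 0.0387
[-0.75  0.35 -0.47]
0.0854186732479795 [-0.3 -0.6 -0. ] 17.8417
wp [ 0.459 -0.131  0.098] clear 0.048 q [ 1.28  0.8  -1.36  2.42  1.65  0.54 -2.58]
wp [ 0.501 -0.231  0.12 ] clear 0.055 q [ 1.41  0.84 -1.36  2.32  1.75  0.56 -2.69]
worst 0.03
t 19.34 tcp [ 0.5119 -0.2299  0.1044] F [-0.4  0.1  0.3] w 0.0854
block 0.73 [327. 243.]
pad 0.9 [481. 207.]
mat 0.98 [203. 255.]
bottle 0.83 [168. 201.]
```

```bash
ls -t pics | head -3
```

```text
v8.png
v7.png
g_side.png
```

View pics/v8.png

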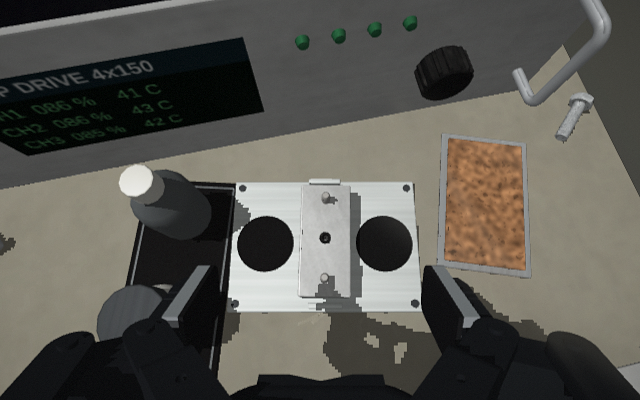

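Both objects are on the mat, with the bottle at (170,200) and the jar at (130,310). The two seats are clear at (265,243) and (384,243), with the block centred at (325,240). I'll measure the seats, block and pad.

```bash
python3 - <<'E'
from mv import *
f=np.load("v8.npz"); p,d,cam=f["p"],f["d"],(f["K"],f["R"],f["t"])
g=cv2.cvtColor(p,cv2.COLOR_BGR2GRAY)
for nm,(u0,v0) in {"botseat":(265,243),"jarseat":(390,240)}.items():
    m=(g<45).astype(np.uint8); m=cv2.morphologyEx(m,cv2.MORPH_OPEN,np.ones((5,5)));w=np.zeros_like(m); w[v0-36:v0+36,u0-38:u0+34]=1; n,l,s,c=cv2.connectedComponentsWithStats(m*w); k=l[v0,u0]; v,u=np.nonzero(l==k)
    Q=(onz(cam,np.c_[u,v],.004)[:,:2]*1000).astype(np.float32); e=cv2.fitEllipse(cv2.convexHull(Q)); z=np.median(pts(d,cam,np.c_[u,v])[:,2]); print(nm,s[k],np.round(e[0],1),np.round(e[1],1),"z",z.round(4))
v,u=np.nonzero(np.load("m8_block.npy")); P=pts(d,cam,np.c_[u,v]); ok=d[v,u]>0; k=np.abs(P[:,2]-.0235)<.003
mm=np.zeros(g.shape,bool); mm[v[ok][k],u[ok][k]]=1; print("block",rectfit(p,d,cam,mm,.0238),np.median(P[k,2]))
print("hole",onz(cam,[(325,238)],.024),"pins",onz(cam,[(326,194),(324,275)],.036))
print("corners",onz(cam,[(242,188),(407,188),(416,303),(235,303)],.004).round(4).tolist())
hsv=cv2.cvtColor(p,cv2.COLOR_BGR2HSV); o=cv2.inRange(hsv,(5,110,60),(20,255,255)); n,l,s,c=cv2.connectedComponentsWithStats(o); k=1+s[1:,4].argmax(); m=l==k
print("cork",rectfit(p,d,cam,m,.005),"z",np.median(pts(d,cam,np.c_[np.nonzero(m)[::-1]])[:,2])); print("pad",rectfit(p,d,cam,np.load("m8_pad.npy"),.0045))
E
```

```text
botseat [ 238  217   55   54 2382] [ 539.  -186.4] [41.5 41.6] z 0.0037
jarseat [ 356  217   56   54 2388] [ 543.8 -276.1] [41.4 42. ] z 0.0037
block (array([ 0.54086462, -0.23147212]), [np.float64(35.8), np.float64(79.6)], np.float32(0.03271544)) 0.023521109139106627
hole [[ 0.54119452 -0.23165319  0.024     ]] pins [[ 0.56975371 -0.23082479  0.036     ]
 [ 0.51461114 -0.23212416  0.036     ]]
corners [[0.5818, -0.164, 0.004], [0.5886, -0.2948, 0.004], [0.5011, -0.2995, 0.004], [0.4943, -0.1692, 0.004]]
cork (array([ 0.58124817, -0.35477997]), [np.float64(59.3), np.float64(100.9)], np.float32(-0.08211362)) z 0.004590930847927161
pad (array([ 0.58052454, -0.35401709]), [np.float64(70.3), np.float64(111.0)], np.float32(-0.09340906))
```

```bash
python3 - <<'E'
from mv import *
b=np.r_[.5411,-.2315,.028]; ph=.035
P=plan_path([(b+[-.01,0,.03],ph,.5),(b,ph,.45)],cur()); go(P); ctrl.close_gripper(force=60)
s=get_state(); print(s["width"],s["contact_force"].round(1),s["time"])
P=plan_path([(b+[0,0,.006],ph,.45),(b+[0,0,.04],ph,.45)],cur()); go(P)
view("v9")
E
```

```text
wp [ 0.531 -0.232  0.058] clear 0.037 q [ 1.28  1.01 -1.36  2.24  1.71  0.78 -2.65]
wp [ 0.541 -0.232  0.028] clear 0.007 q [ 1.24  1.09 -1.36  2.2   1.7   0.86 -2.61]
worst 0.007
t 20.89 tcp [ 0.5492 -0.2309  0.0118] F [ 0.3 -0.5  0.8] w 0.0854
0.033967784028996605 [-3.5 -1.7  6.9] 21.4083
wp [ 0.541 -0.232  0.034] clear 0.008 q [ 1.24  1.07 -1.36  2.19  1.68  0.85 -2.6 ]
wp [ 0.541 -0.232  0.068] clear 0.03 q [ 1.25  0.98 -1.36  2.17  1.57  0.79 -2.54]
worst 0.008
t 22.16 tcp [ 0.5495 -0.2316  0.0512] F [ 0.  -0.6 -2.6] w 0.0345
```

View pics/v9.png

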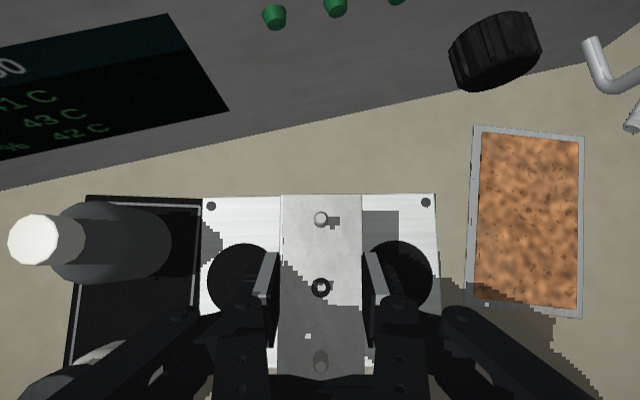

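```bash
cat > blk.py <<'E'
from mv import *
def blockpose(tag,box,zr):
    f=np.load(f"{tag}.npz"); p,d,cam=f["p"],f["d"],(f["K"],f["R"],f["t"])
    u0,v0,u1,v1=box; u,v=np.meshgrid(np.arange(u0,u1),np.arange(v0,v1)); u,v=u.ravel(),v.ravel()
    k=d[v,u]>0; u,v=u[k],v[k]; P=pts(d,cam,np.c_[u,v]); k=(P[:,2]>zr[0])&(P[:,2]<zr[1]); 
    for _ in range(3):
        A=np.c_[P[k,:2]-P[k,:2].mean(0),np.ones(k.sum())]; x=np.linalg.lstsq(A,P[k,2],rcond=None)[0]
        r=P[:,2]-np.c_[P[:,:2]-P[k,:2].mean(0),np.ones(len(P))]@x; k=(np.abs(r)<.0015)
    return x,k.sum()
E
python3 - <<'E'
from blk import *
print(blockpose("v9",(285,200,358,330),(.055,.072)))
f=np.load("v9.npz"); cam=(f["K"],f["R"],f["t"])
print("hole",onz(cam,[(321,287)],.064),"pins",onz(cam,[(321,216),(320,355)],.076), "grasp",.5411,-.2315, [x.round(4) for x in (plan.fk(cur())[1]-PZ*plan.fk(cur())[0][:,2],)])
s=plan.fk(cur())[0]; print("edges yaw",[np.arctan2(*(lambda a:(a[1],a[0]))(onz(cam,[q],.064)[0,:2]-onz(cam,[w],.064)[0,:2])) for q,w in (((361,197),(362,290)),((281,197),(278,370)))])
E
```

```text
(array([ 0.00066476, -0.00163029,  0.06286891]), np.int64(8896))
hole [[ 0.54198102 -0.23210552  0.064     ]] pins [[ 0.57044643 -0.23106196  0.076     ]
 [ 0.51835777 -0.23251992  0.076     ]] grasp 0.5411 -0.2315 [array([ 0.5409, -0.2319,  0.0673])]
edges yaw [np.float64(0.029165155441114653), np.float64(0.034614398906063895)]
```

```bash
python3 - <<'E'
from blk import *
c=np.array([.5808,-.3546]); ph=-.082
P=plan_path([(np.r_[.56,-.30,.068],-.03,.45),(np.r_[c,.060],ph,.45),(np.r_[c,.035],ph,.45),(np.r_[c,.0295],ph,.45)],cur())
if min(x for _,x in P)>.003:
    go(P[:-1]); view("v10"); go(P[-1:]); ctrl.pause(.2); s=get_state(); print(s["contact_force"].round(2),s["tcp_pos"],tcp(np.r_[c,.0295],ph,.45)[0])
E
```

```text
wp [ 0.56  -0.3    0.068] clear 0.032 q [ 1.31  1.03 -1.36  2.05  1.5   0.82 -2.39]
wp [ 0.581 -0.355  0.06 ] clear 0.032 q [ 1.33  1.09 -1.36  1.93  1.48  0.86 -2.29]
wp [ 0.581 -0.355  0.035] clear 0.014 q [ 1.33  1.14 -1.36  1.95  1.55  0.88 -2.33]
wp [ 0.581 -0.355  0.03 ] clear 0.008 q [ 1.33  1.15 -1.36  1.95  1.57  0.89 -2.34]
worst 0.008
t 23.71 tcp [ 0.5878 -0.3533  0.0168] F [ 1.2  0.3 -0.6] w 0.0347
t 24.01 tcp [ 0.589  -0.3551  0.0131] F [-0.2  0.8 -1.9] w 0.0341
[ 0.2   0.24 -1.73] [ 0.58896716 -0.35535769  0.01301914] [ 0.58890652 -0.35526623  0.01266164]
```

View pics/v10.png

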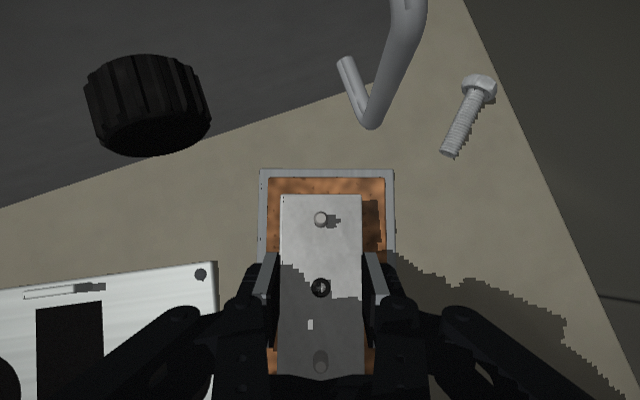

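Before setting down, the block sits centred and aligned over the cork. It isn't touching yet, since the force still equals its weight, so I'll lower it in half-millimetre steps.

```bash
python3 - <<'E'
from blk import *
c=np.array([.5808,-.3546]); ph=-.082
for k in range(1,6):
    p,R=tcp(np.r_[c,.0295-.0005*k],ph,.45); q=plan.solve(p,R,cur()[2],cur()); ctrl.set_joints(q); ctrl.pause(.1)
    s=get_state(); print(k,s["contact_force"].round(2),s["tcp_pos"].round(4))
    if s["contact_force"][2]>1: break
ctrl.ungrasp(); s=get_state(); print(s["width"],s["contact_force"].round(1),s["time"])
zt=plan.th(ph,.5)[:,2]
P=plan_path([(np.r_[c,.030]-zt*.04,ph,.45),(np.r_[c,.12]-[.05,0,0],ph,.6)],cur()); go(P); view("v11")
for n in("scene","side"):
    im,_=vision.grab_frame(n); cv2.imwrite(f"pics/h_{n}.png",cv2.resize(im[120:320,220:480],None,fx=3,fy=3))
E
```

```text
1 [-3.19  0.15  5.35] [ 0.5891 -0.3553  0.0129]
0.08547396969230295 [0.8 0.5 0.9] 25.1083
wp [ 0.562 -0.353  0.065] clear 0.026 q [ 1.36  1.06 -1.36  1.97  1.47  0.84 -2.3 ]
wp [ 0.531 -0.355  0.12 ] clear 0.048 q [ 1.5   0.94 -1.36  2.1   1.56  0.63 -2.39]
worst 0.008
t 26.36 tcp [ 0.5412 -0.3561  0.1041] F [-0.2 -0.8 -0.1] w 0.0856
```

View pics/v11.png

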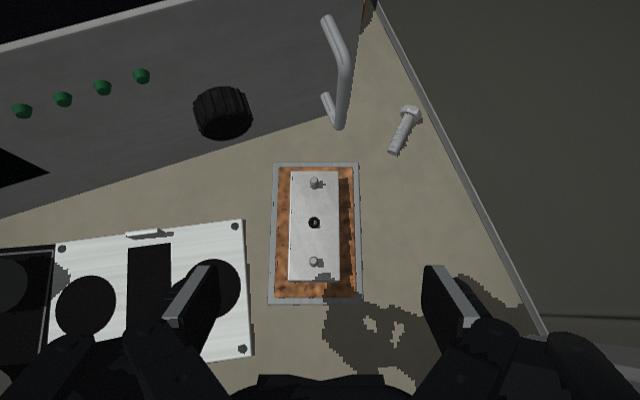

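```bash
cat > bchk.py <<'E'
from blk import *
def bchk(tag,box):
    f=np.load(f"{tag}.npz"); p,d,cam=f["p"],f["d"],(f["K"],f["R"],f["t"]); u0,v0,u1,v1=box
    u,v=np.meshgrid(np.arange(u0,u1),np.arange(v0,v1)); u,v=u.ravel(),v.ravel(); k=d[v,u]>0; u,v=u[k],v[k]; P=pts(d,cam,np.c_[u,v])
    k=np.abs(P[:,2]-.0247)<.003; m=np.zeros(d.shape,np.uint8); m[v[k],u[k]]=1; m=cv2.morphologyEx(m,cv2.MORPH_OPEN,np.ones((3,3)))>0
    b=rectfit(p,d,cam,m,.0247)
    A=np.c_[P[k],np.ones(k.sum())]; x=np.linalg.lstsq(np.c_[P[k,:2]-b[0],np.ones(k.sum())],P[k,2],rcond=None)[0]
    k2=(P[:,2]<.0085)&(P[:,2]>.0025); m2=np.zeros(d.shape,bool)
    hsv=cv2.cvtColor(p,cv2.COLOR_BGR2HSV); o=cv2.inRange(hsv,(5,110,40),(22,255,255)); w=np.zeros_like(o); w[v0:v1,u0:u1]=1; o=cv2.morphologyEx(o*w,cv2.MORPH_OPEN,np.ones((3,3)))
    r=rectfit(p,d,cam,o>0,.005)
    print("block",b,"plane",x.round(4)); print("cork",r)
    c,s=np.cos(r[2]),np.sin(r[2]); e=b[0]-r[0]; print("offset in pad axes mm",np.round([1000*(c*e[0]+s*e[1]),1000*(-s*e[0]+c*e[1])],1),"dyaw deg",np.degrees(b[2]-r[2]).round(2))
if __name__=="__main__":
    bchk("v11",(262,158,365,308))
E
python3 bchk.py
```

```text
block (array([ 0.58074188, -0.35483945]), [np.float64(35.8), np.float64(79.7)], np.float32(-0.083459616)) plane [ 0.0017 -0.0008  0.0246]
cork (array([ 0.58099182, -0.3554794 ]), [np.float64(59.0), np.float64(100.1)], np.float32(-0.08131218))
offset in pad axes mm [-0.3  0.6] dyaw deg -0.12
```

The block lies flat, 0.6 mm off centre and 0.1° off in yaw. Now the jar goes back first, because it's nearer the arm.

```bash
python3 - <<'E'
from mv import *
j=np.r_[.4815,-.1243,.051]; zt=plan.th(.3,.5)[:,2]
P=plan_path([(np.r_[.48,-.22,.13],.1,.6),(j-zt*.055+[0,0,.01],.3,.53)],cur())
go(P); p,d,cam=view("v12"); M=masks()
for t in("bottle","jar"):
    if M[t]: print(t,M[t]["p"],np.round(M[t]["point"]),circ(p,d,cam,M[t]["mask"],0,None))
E
```

```text
wp [ 0.48 -0.22  0.13] clear 0.058 q [ 1.45  0.78 -1.36  2.35  1.7   0.48 -2.62]
wp [ 0.456 -0.132  0.109] clear 0.051 q [ 1.31  0.77 -1.36  2.43  1.68  0.49 -2.59]
worst 0.048
t 28.76 tcp [ 0.4657 -0.1296  0.0932] F [-0.5 -0.2 -0.1] w 0.0854
bottle 0.88 [353. 130.] (array([ 0.55584198, -0.12396876]), 10.279190063476562, np.float64(0.08249995663780985), np.int64(961), array([ 0.55598829, -0.1240124 ]))
jar 0.78 [322. 241.] (array([ 0.48184103, -0.12474821]), 19.674087524414062, np.float64(0.05854467156026154), np.int64(3720), array([ 0.48157088, -0.12502097]))
```

View pics/v12.png

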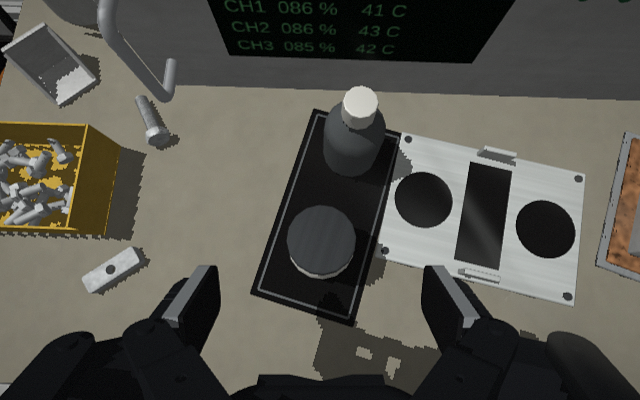

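```bash
cat >> mv.py <<'E'
def lower(c,z0,ph,t,n=6,step=.0005,thr=1.2):
    for k in range(n):
        p,R=tcp(np.r_[c,z0-step*k],ph,t); q=plan.solve(p,R,cur()[2],cur()); ctrl.set_joints(q); ctrl.pause(.1)
        s=get_state(); f=s["contact_force"]; print(k,f.round(2),s["tcp_pos"].round(4))
        if f[2]>thr: return
E
python3 - <<'E'
from mv import *
j=np.r_[.4818,-.1247,.051]; S=np.array([.5437,-.2761])
P=plan_path([(j,.3,.45)],cur()); go(P); ctrl.close_gripper(force=35)
s=get_state(); print(s["width"],s["contact_force"].round(1),s["time"])
P=plan_path([(j+[0,0,.006],.3,.45),(j+[0,0,.04],.3,.46),(np.r_[S,.092],RY,.47),(np.r_[S,.06],RY,.45)],cur()); go(P); view("v13")
lower(S,.0535,RY,.45)
E
```

```text
wp [ 0.482 -0.125  0.051] clear 0.03 q [ 1.15  0.9  -1.28  2.38  1.74  0.63 -2.66]
worst 0.03
t 29.86 tcp [ 0.4893 -0.1216  0.0346] F [-0.4  0.5  0.3] w 0.0853
0.03884379948679081 [-2.4 -1.5  8. ] 30.35
wp [ 0.482 -0.125  0.057] clear 0.031 q [ 1.15  0.88 -1.28  2.38  1.71  0.62 -2.64]
wp [ 0.482 -0.125  0.091] clear 0.025 q [ 1.21  0.83 -1.36  2.36  1.56  0.61 -2.52]
wp [ 0.544 -0.276  0.092] clear 0.031 q [ 1.34  0.96 -1.36  2.1   1.44  0.74 -2.31]
wp [ 0.544 -0.276  0.06 ] clear 0.034 q [ 1.32  1.03 -1.36  2.11  1.52  0.79 -2.36]
worst 0.025
t 33.1 tcp [ 0.5516 -0.2748  0.0431] F [-0.4  0.5 -1.2] w 0.0385
0 [-0.25 -0.54 -1.13] [ 0.552  -0.2757  0.0372]
1 [-0.07 -0.49 -0.94] [ 0.5519 -0.2757  0.0363]
2 [-2.25  0.29  3.41] [ 0.552  -0.2756  0.036 ]
```

View pics/v13.png

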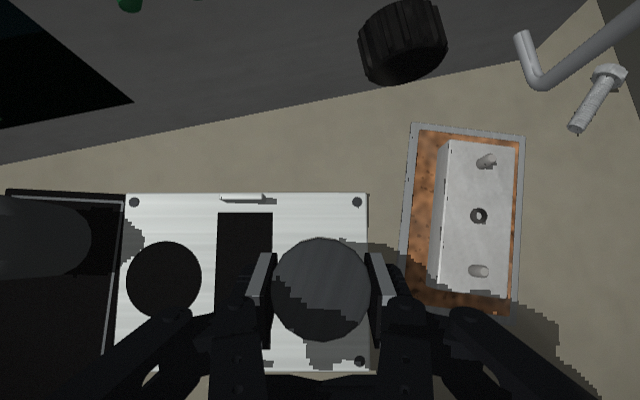

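```bash
python3 - <<'E'
from mv import *
ctrl.ungrasp(); s=get_state(); print(s["width"],s["contact_force"].round(1),s["time"])
S=np.array([.5437,-.2761]); zt=plan.th(RY,.5)[:,2]
b=np.r_[.5562,-.1240,.047]
P=plan_path([(np.r_[S,.054]-zt*.06,RY,.5),(np.r_[.49,-.24,.13],RY,.6)],cur()); go(P); p,d,cam=view("v14"); M=masks()
for t in("bottle","jar"):
    if M[t]: print(t,M[t]["p"],np.round(M[t]["point"]),circ(p,d,cam,M[t]["mask"],0,None))
E
```

```text
0.08566947955720715 [-0.6  0.6 -0.2] 34.725
wp [ 0.515 -0.278  0.107] clear 0.038 q [ 1.41  0.9  -1.36  2.16  1.45  0.65 -2.32]
wp [ 0.49 -0.24  0.13] clear 0.046 q [ 1.45  0.8  -1.36  2.31  1.69  0.51 -2.62]
worst 0.03
t 36.02 tcp [ 0.5006 -0.2398  0.1141] F [ 0.4 -0.2 -0. ] w 0.0856
bottle 0.67 [160. 188.] (array([ 0.55630377, -0.1252207 ]), 10.790911674499512, np.float64(0.0824478738183944), np.int64(860), array([ 0.55636933, -0.12521717]))
jar 0.62 [376. 218.] (array([ 0.54422363, -0.27563879]), 19.99810218811035, np.float64(0.059556989741422484), np.int64(2866), array([ 0.54373058, -0.27576768]))
```

View pics/v14.png

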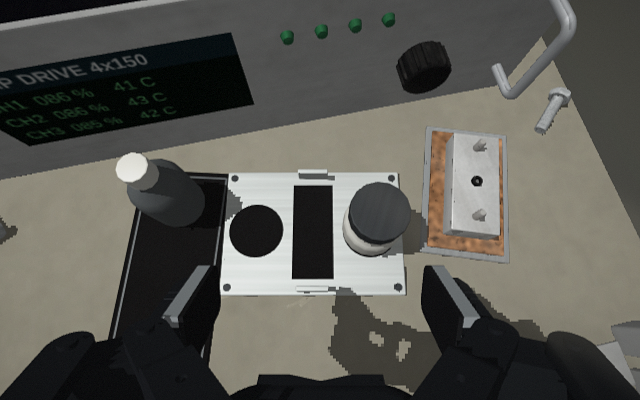

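The jar is back on its seat at (.544,-.2757), upright. Next is the bottle.

```bash
python3 - <<'E'
from mv import *
b=np.r_[.5563,-.1243,.047]; zt=plan.th(.3,.5)[:,2]; S=np.array([.5389,-.1866])
P=plan_path([(b-zt*.07,.3,.55),(b,.3,.45)],cur()); go(P); ctrl.close_gripper(force=35)
s=get_state(); print(s["width"],s["contact_force"].round(1),s["time"])
P=plan_path([(b+[0,0,.006],.3,.45),(b+[0,0,.025],.3,.46),(np.r_[S,.072],RY,.46),(np.r_[S,.055],RY,.45)],cur()); go(P); view("v15")
lower(S,.0495,RY,.45)
E
```

```text
wp [ 0.524 -0.134  0.108] clear 0.02 q [ 1.23  0.85 -1.36  2.3   1.62  0.56 -2.51]
wp [ 0.556 -0.124  0.047] clear 0.021 q [ 1.09  1.03 -1.36  2.21  1.62  0.78 -2.49]
worst 0.019
t 38.12 tcp [ 0.5639 -0.1216  0.0305] F [ 0.2 -0.6 -0.8] w 0.0855
0.03886128584532038 [-3.6 -2.   7. ] 38.6167
wp [ 0.556 -0.124  0.053] clear 0.019 q [ 1.09  1.01 -1.36  2.21  1.6   0.77 -2.48]
wp [ 0.556 -0.124  0.072] clear 0.008 q [ 1.1   0.96 -1.36  2.2   1.55  0.73 -2.45]
wp [ 0.539 -0.187  0.072] clear 0.018 q [ 1.18  0.95 -1.36  2.23  1.63  0.79 -2.69]
wp [ 0.539 -0.187  0.055] clear 0.024 q [ 1.17  1.   -1.36  2.24  1.67  0.83 -2.71]
worst 0.008
t 40.12 tcp [ 0.5469 -0.1848  0.0376] F [ 0.1  0.7 -0.4] w 0.0385
0 [-0.44 -0.35 -0.03] [ 0.5471 -0.1861  0.033 ]
1 [ 0.39  0.38 -0.31] [ 0.547  -0.1862  0.0322]
2 [-2.6  -0.61  4.96] [ 0.5472 -0.1862  0.032 ]
```

View pics/v15.png

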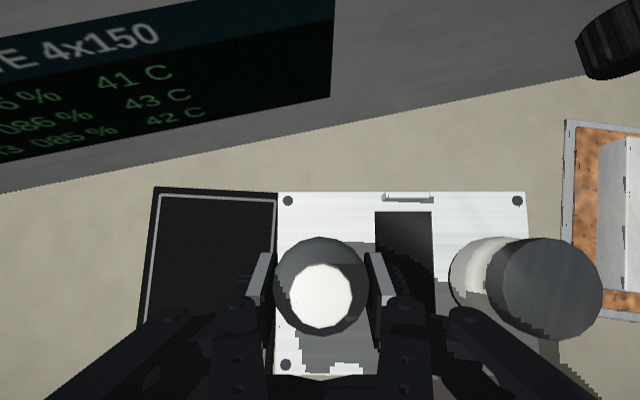

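```bash
python3 - <<'E'
from mv import *
from bchk import bchk
ctrl.ungrasp(); s=get_state(); print(s["width"],s["contact_force"].round(1),s["time"])
S=np.array([.5389,-.1866]); zt=plan.th(RY,.5)[:,2]
P=plan_path([(np.r_[S,.050]-zt*.07,RY,.53),(np.r_[.48,-.25,.14],.1,.62)],cur()); go(P); p,d,cam=view("v16"); M=masks()
for t in("bottle","jar"):
    if M[t]: print(t,M[t]["p"],np.round(M[t]["point"]),circ(p,d,cam,M[t]["mask"],0,None))
for n in("scene","side"):
    im,_=vision.grab_frame(n); cv2.imwrite(f"pics/k_{n}.png",cv2.resize(im[120:320,220:480],None,fx=3,fy=3))
E
```

```text
0.08547803673921853 [-0.5 -0.8  0.4] 41.7417
wp [ 0.505 -0.188  0.111] clear 0.029 q [ 1.28  0.82 -1.36  2.32  1.68  0.64 -2.75]
wp [ 0.48 -0.25  0.14] clear 0.051 q [ 1.52  0.79 -1.36  2.3   1.6   0.44 -2.45]
worst 0.027
t 43.24 tcp [ 0.4909 -0.2493  0.1244] F [-0.1  0.1 -0.1] w 0.0851
bottle 0.9 [241. 205.] (array([ 0.53992609, -0.18755025]), 10.270856857299805, np.float64(0.0834633770349205), np.int64(763), array([ 0.53940247, -0.18735622]))
jar 0.76 [365. 213.] (array([ 0.54403137, -0.27562393]), 20.09552574157715, np.float64(0.05956064003738863), np.int64(2528), array([ 0.54364171, -0.27595569]))
```

View pics/v16.png

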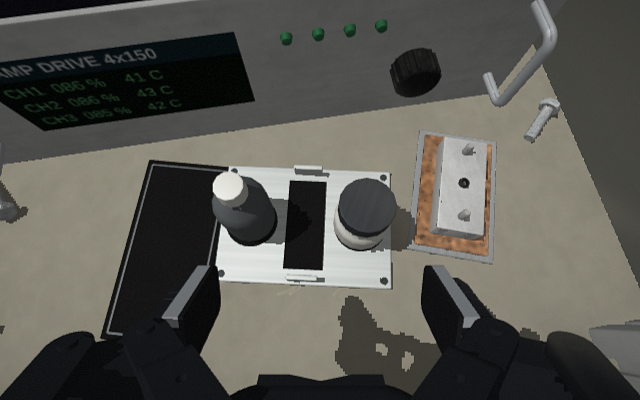

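View pics/k_side.png

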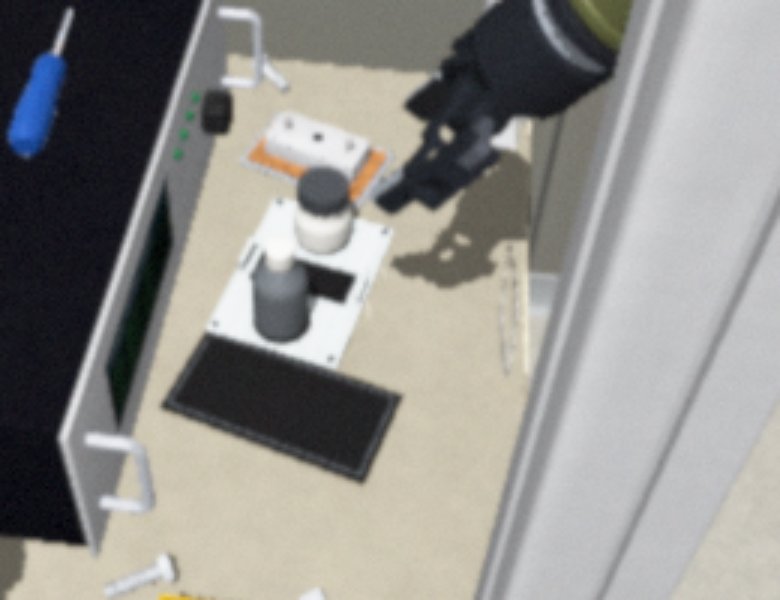

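```bash
python3 - <<'E'
from bchk import *
bchk("v16",(405,125,500,268))
print(get_state()["contact_force"].round(1),get_state()["qd"].round(3).max())
ticket.close_job()
E
```

```text
block (array([ 0.58049097, -0.35410349]), [np.float64(36.4), np.float64(80.4)], np.float32(-0.08412945)) plane [ 0.0016 -0.0035  0.0246]
cork (array([ 0.5812334 , -0.35484354]), [np.float64(59.3), np.float64(100.7)], np.float32(-0.08591771))
offset in pad axes mm [-0.8  0.7] dyaw deg 0.1
[ 0.7 -0.1  0.1] 0.005
the job is handed in; nothing more can be done
```

The job is done in the order asked and handed in after about 43 s of robot time. I set the bottle and then the jar aside on the mat, laid the block on the cork pad, then put the jar and the bottle back on their seats. The arm reached in below the beam with the tool tilted about 26°.

**Last checks:**
- **Block:** it lies flat, about 1 mm from the cork centre and within about 0.1° of the pad's length.
- **Jar:** it stands upright, within about 1 mm of its seat centre and of where it stood at the start.
- **Bottle:** it stands upright, about 1 mm from its seat centre and about 2 mm from where I first measured it. That is within the camera calibration error.
- **Robot:** the gripper is open and touching nothing, and the largest wrist force I read was about 9 N. I did not record force continuously during the moves.

No check failed. Measured heights read about 0.5 mm below the given ones throughout, which I put down to camera error.

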